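# Put the canisters away in the stall's sliding-door showcase

### The arm

A 6-joint arm with a two-finger parallel gripper is mounted at the origin on the work surface. World frame = base frame: x ahead of the robot, y to its left, z up, the work surface at z = 0. Lengths are in m, angles in rad, forces in N, time in s.
With the tool pointing down it reaches from about 0.35 to 0.975 m from the base axis. Payload 4.9 kg.
Tool frame: the origin (TCP) lies at the very end of the fingers, on their centre line; the grasp point (between the pads) lies manip.grip_point_offset behind it (manip.grip_point_offset is the distance from the TCP to the grasp point, in m); z points along the fingers, y is the direction in which the jaws open and shut (so a half turn about z gives the same grasp; the last joint's range is limited). The gripper opens to 85 mm and grips with 20 to 120 N. Pads are 22 mm wide; open, the fingers measure 114 mm over their backs; the gripper's body (76 mm by 85 mm) begins 54 mm behind the grasp point. The pads swing forward as they close: fully open they stand 13 mm farther back than shut.
Start: joints at [1.091, 0.053, 1.613, -0, 1.476, -0.119], TCP at [0.221, 0.585, 0.231] pointing down, gripper open.
Joint ranges: [-3.01, 3.01], [-1.01, 2.22], [0.06, 2.58], [-1.02, 4.17], [0.09, 2.62], [-3.14, 3.14]. Speed limits (rad/s): [2.57, 2.57, 3.14, 3.14, 3.14, 3.14].

### API

Orientations are given as a unit quaternion [w, x, y, z].
In Python, from plant import status, grab_frame, camera_params, ticket, boxes_of, outline_of, manip gives the robot as it stands. The module is installed in compiled form; this text tells all that it offers.
- The arm moves only by the tool play_rows, never from a script. Its argument "deltas" is a list of rows, each a list of 2 entries, a list of its own where there are three numbers: the shift along the world's x, y, z in m, then the turn about the world's z in rad. A call has 1 to 5 rows; each row is the pose to reach, as a shift and turn from the pose commanded when the call began; what a row does not reach only later rows make up. A row lasts 1/8 s, in which the tool goes at most 62.5 mm and 10.7 degrees, less where a joint would pass 70% of its speed; a pose out of reach is approached as far as the arm can. A call with a gripper value outside its range is refused whole. "grip" is the opening, from -1 (shut) to 1 (fully open), set as the call begins (left out, the last holds). The fingers move at their own pace and stop on an object; the grip force is fixed at half the most. Time passes only in rows, so rows that repeat a pose let the fingers close. It gives the time, the measured TCP pose, the force and the opening at its end, in the units of the state.
- status.state(): the state, without advancing time (a new reading comes with each control period).
- grab_frame(name): name is "side" or "top"; returns (picture, depth): 420x560x3 uint8, blue, green, red; 420x560 float32, m along the optical axis (not along the pixel's ray), 0 where there is no reading.
- camera_params(name): a dict with "mtx" (3x3 intrinsics, pixels), "distortion" ([k1, k2, p1, p2, k3] as OpenCV has them; the pictures are not rectified), "world_from_camera" (4x4, takes a point from camera to world coordinates). Camera axes: x right, y up, looking along -z (the intrinsics and any distortion apply to the point x, -y, -z); pixel columns grow to the right and rows downward; lengths in m; the calibration is good to about 2 mm. A picture is of the moment at which its call begins. camera_params takes no time and is no camera call.
- ticket.job_done(): hands the job in, once; it reports no verdict.
Trained networks look in the newest picture that a camera, given by its name, has taken for a name from the list of things; names that differ only in an ending like _2 or _b are one class to them, and where a whole thing is asked for, a point or a joint stands for the part that bears it (a point fixed in the world has none). Each returns a list of dicts, best first, with "confidence" (0 to 1); they miss things now and then, are a little off and sometimes report something else, mostly with a low value. They report only what shows in the picture. A call takes as long as a camera call. They do not tell look-alikes from the thing itself.
- boxes_of(camera, name): "box" ([left, top, right, bottom] in pixels, round what is visible of it).
- outline_of(camera, name): "region" (420x560 bool, what is visible of it) and "box" ([left, top, right, bottom] in pixels, round what is visible of it).
The state is a dict: "time": time; "joint_pos": joint angles; "joint_vel": joint speeds; "joint_efforts": joint torques, N m; "tool_pos": TCP position; "tool_rot": TCP orientation; "contact_force": force on the tool from outside, world axes, zero at the start; "ft_torque": the same for the moment, N m; "gripper_width": opening from 0.0 (shut) to 1.0 (fully open).
Only numpy, scipy, OpenCV 4.12 (cv2) and the standard library are available. Lean on these libraries where they do the work, as an engineer would, in place of code of your own. Each camera call takes 0.05 s, during which the arm holds its last target.

### The job

The stall is closing for the night: put every lidded canister that stands on the table away in the empty right half of the showcase. Slide the right-hand door all the way behind its neighbour, make sure each canister's wooden lid is pressed fully home, stand the canisters upright inside without dropping them, and slide the door fully shut again. Leave the left-hand door shut and the other tableware where it is.

Things in the scene. Friction and masses are not known exactly. Their poses are not given: they have to be found in the camera images.
- showcase: Fixed countertop showcase, white and aluminium: 320 mm deep (x: from its low front, facing the robot, to its high back), 600 mm wide (y: to the robot's left); origin at the centre of its underside. The top slopes from 115 mm high (front edge) to 183 mm (back edge); two clear doors slide along y in a double track there. Tracks and jambs stand 24 mm above that slope. The left half (y > 0) is full of stock.
- bay (a point): Centre of the floor mat of the showcase's empty right half, on its upper face, 18 mm above the table and level; axes as the showcase's. Free floor between the walls 300 mm (x) by 290 mm (y), a 40 mm high divider on the +y side. With the right door fully open it is reached from above through an opening from x -142 to +142 mm and y -145 to +98 mm from here.
- door_right (a joint): How far the right door (on the lower, rear track) is slid open, in m: 0 shut, 0.245 fully behind, that is beneath, the left door. It opens towards the showcase's +y, slides with about 3 N of friction and stays where it is left; it may start slightly ajar.
- door_right_pull (a point): Middle of the right door's steel pull bar; it moves with the door. Round bar, 12 mm diameter, 100 mm long, running front to back parallel to the sloping top, 45 mm out from it (its clear pane 37 mm below), near the door's right end. Can be pinched from above across the showcase's y, or pushed sideways.
- door_left (a joint): The left door (front/upper track), how far it is slid open in m, towards the showcase's -y: 0 shut. It has 3 N of friction. To be left shut.
- can1_center (a point): Canister 1, if present (3 or 4 are; absent ones read None): round white ceramic pot, 56 mm diameter, body 54 mm high, with a flat wooden press-in lid of the same diameter and 10 mm thick on top. This point is on its axis 32 mm above its underside; z is the axis. 64 mm high with its lid home, up to 71 mm before. About 0.28 kg, give or take 40 per cent.
- lid1 (a joint): How far canister 1's lid is pressed down, in m: 0 = 7 mm proud with its seal showing, 0.007 = fully home on the rim. Pressing it in takes about 8 N straight down near its middle; it stays where it is left and does not come off.
- can2_center (a point): Canister 2, if present (3 or 4 are; absent ones read None): round white ceramic pot, 56 mm diameter, body 54 mm high, with a flat wooden press-in lid of the same diameter and 10 mm thick on top. This point is on its axis 32 mm above its underside; z is the axis. 64 mm high with its lid home, up to 71 mm before. About 0.28 kg, give or take 40 per cent.
- lid2 (a joint): How far canister 2's lid is pressed down, in m: 0 = 7 mm proud with its seal showing, 0.007 = fully home on the rim. Pressing it in takes about 8 N straight down near its middle; it stays where it is left and does not come off.
- can3_center (a point): Canister 3, if present (3 or 4 are; absent ones read None): round white ceramic pot, 56 mm diameter, body 54 mm high, with a flat wooden press-in lid of the same diameter and 10 mm thick on top. This point is on its axis 32 mm above its underside; z is the axis. 64 mm high with its lid home, up to 71 mm before. About 0.28 kg, give or take 40 per cent.
- lid3 (a joint): How far canister 3's lid is pressed down, in m: 0 = 7 mm proud with its seal showing, 0.007 = fully home on the rim. Pressing it in takes about 8 N straight down near its middle; it stays where it is left and does not come off.
- can4_center (a point): Canister 4, if present (3 or 4 are; absent ones read None): round white ceramic pot, 56 mm diameter, body 54 mm high, with a flat wooden press-in lid of the same diameter and 10 mm thick on top. This point is on its axis 32 mm above its underside; z is the axis. 64 mm high with its lid home, up to 71 mm before. About 0.28 kg, give or take 40 per cent.
- lid4 (a joint): How far canister 4's lid is pressed down, in m: 0 = 7 mm proud with its seal showing, 0.007 = fully home on the rim. Pressing it in takes about 8 N straight down near its middle; it stays where it is left and does not come off.
- mug_center (a point): Bystander: open white mug with a handle, 72 mm diameter, 78 mm high, no lid. Not to be moved; the point is on its axis, 39 mm above the table.
- rice_bowl_center (a point): Bystander: open white bowl, 100 mm diameter, 52 mm high. Not to be moved; the point is on its axis, 26 mm above the table.
- square_dish_center (a point): Bystander: square white dish, 110 x 110 x 42 mm, at the far side. Not to be moved; the point is on its axis, 21 mm above the table.
- spoon_cup_center (a point): Bystander: cream cup of spoons, 72 mm diameter, cup 85 mm and spoons 165 mm high, on the right. Not to be moved; the point is on its axis, 43 mm above the table.
- can1: Underside centre of canister 1 (same object as can1_center).
- can2: Underside centre of canister 2 (same object as can2_center).
- can3: Underside centre of canister 3 (same object as can3_center).
- can4: Underside centre of canister 4 (same object as can4_center).
Not all that is in view belongs to the job. Leave any blue look-alike of the can4 alone. What is shaped like the can2 but purple is not meant.

How it is judged:
On the way, in this order (a step that is already met when the one before it is completed fails the run):
1. the right door is slid behind its neighbour (value of joint door_right above 0.21 m), for 0.2 s.
2. all the canisters stand upright in the right half, lids home (x of can1_center in the frame of bay between -0.135 and 0.135 m and y of can1_center in the frame of bay between -0.135 and 0.135 m and z of can1_center in the frame of bay between 0.022 and 0.042 m and angle between each of can1_center, can2_center, can3_center, can4_center's own z axis and vertical below 0.15 rad and value of joint each of lid1, lid2, lid3, lid4 above 0.0055 m and x of can2_center in the frame of bay between -0.135 and 0.135 m and y of can2_center in the frame of bay between -0.135 and 0.135 m and z of can2_center in the frame of bay between 0.022 and 0.042 m and x of can3_center in the frame of bay between -0.135 and 0.135 m and y of can3_center in the frame of bay between -0.135 and 0.135 m and z of can3_center in the frame of bay between 0.022 and 0.042 m and x of can4_center in the frame of bay between -0.135 and 0.135 m and y of can4_center in the frame of bay between -0.135 and 0.135 m and z of can4_center in the frame of bay between 0.022 and 0.042 m), for 0.2 s.
3. the right door is shut over them (value of joint door_right below 0.006 m), for 0.2 s.
At the end, for the whole second after the job is handed in: Every canister that was on the table stands upright (within 0.15 rad), at rest, on the mat of the showcase's right half with its lid pressed in at least 5.5 of its 7 mm; the right door is shut to within 6 mm, and the left door too (all of step 2 and linear speed of each of can1, can2, can3, can4 below 0.02 m/s and value of joint each of door_right, door_left below 0.006 m); the robot touches nothing.
It fails at once if the left door is slid open by more than 40 mm (value of joint door_left above 0.04 m).
It fails at once if a canister is dropped into the showcase (it falls, let go of, from more than 15 mm above the mat) ((x of can1_center in the frame of bay between -0.15 and 0.15 m and y of can1_center in the frame of bay between -0.15 and 0.15 m and z of can1_center in the frame of bay above 0.047 m and linear speed of can1 above 0.3 m/s and contact force between can1 and the fingers below 0.1 N) or (x of can2_center in the frame of bay between -0.15 and 0.15 m and y of can2_center in the frame of bay between -0.15 and 0.15 m and z of can2_center in the frame of bay above 0.047 m and linear speed of can2 above 0.3 m/s and contact force between can2 and the fingers below 0.1 N) or (x of can3_center in the frame of bay between -0.15 and 0.15 m and y of can3_center in the frame of bay between -0.15 and 0.15 m and z of can3_center in the frame of bay above 0.047 m and linear speed of can3 above 0.3 m/s and contact force between can3 and the fingers below 0.1 N) or (x of can4_center in the frame of bay between -0.15 and 0.15 m and y of can4_center in the frame of bay between -0.15 and 0.15 m and z of can4_center in the frame of bay above 0.047 m and linear speed of can4 above 0.3 m/s and contact force between can4 and the fingers below 0.1 N)).
It fails at once if another piece of tableware is pushed more than 50 mm or tipped over (distance of any of mug_center, rice_bowl_center, square_dish_center, spoon_cup_center from where it was at the start of the episode above 0.05 m or angle between any of mug_center, rice_bowl_center, square_dish_center, spoon_cup_center's own z axis and vertical above 0.6 rad).
Of can1, can2, can3, can4 only 3 to 4 are there at a start; the rules pass over those that are not, and their reading is None.
At some moment in a run one of can1, can2, can3, can4 may be knocked a few centimetres aside while the robot is not near it.
It also fails if it takes over 210 s, if anything falls off the work surface, if the arm or the gripper's body presses on something with over 40 N, if the wrist force passes 120 N, or if a joint passes its speed limit or range.

## Working session

There is one attempt and no reset: what is moved stays moved. The work goes in short steps, Python scripts to look and compute and a tool call to move; the robot and the scene stay as the last step left them, time stands still between calls to the robot, and variables do not carry over. Pictures are saved under pics/ and viewed, and the job is handed in when it is done.

Besides the shell and the picture viewer there is one more tool, called as a command line: name --argument value ..., lists and objects as JSON in quotes. play_rows: Moves the arm, as the interface text tells. Its arguments: {"type":"object","properties":{"deltas":{"type":"array"},"grip":{"type":"number"}},"required":["deltas"]}

```bash
mkdir -p pics; ls; cat > h.py <<'E'
import numpy as np, cv2
from plant import status, grab_frame, camera_params, ticket, boxes_of, outline_of, manip
def world(cam,dep,us,vs):
    p=camera_params(cam);K=np.array(p["mtx"],float);D=np.array(p["distortion"],float);T=np.array(p["world_from_camera"],float)
    us=np.atleast_1d(us).astype(int);vs=np.atleast_1d(vs).astype(int)
    d=dep[vs,us]
    n=cv2.undistortPoints(np.stack([us,vs],1).astype(float).reshape(-1,1,2),K,D).reshape(-1,2)
    c=np.stack([n[:,0]*d,-n[:,1]*d,-d,np.ones_like(d)],1)
    return (c@T.T)[:,:3]
def grid(cam,dep):
    v,u=np.mgrid[0:420,0:560]
    return world(cam,dep,u.ravel(),v.ravel()).reshape(420,560,3)
E
python3 - <<'E'
from h import *
print(status.state(),manip.grip_point_offset)
for c in("side","top"):
    im,d=grab_frame(c);cv2.imwrite(f"pics/{c}0.png",im);np.savez(f"{c}0.npz",im=im,d=d)
    print(camera_params(c))
E
```

```text
pics
{'time': 0.0, 'joint_pos': array([ 1.09101936e+00,  5.33623996e-02,  1.61429177e+00, -3.70563330e-06,
        1.47598934e+00, -1.18984606e-01]), 'joint_vel': array([ 1.51380087e-03, -3.82149199e-05, -8.49926897e-04, -2.96642739e-04,
        1.46403509e-03, -6.29203358e-05]), 'joint_efforts': array([ 7.62170221e-04, -3.93694603e+01, -3.70170665e+01, -7.22756749e-05,
        7.12246154e-03, -2.13314721e-06]), 'tool_pos': array([0.22033849, 0.58421076, 0.23006091]), 'tool_rot': array([-3.00666784e-04,  1.79419071e-01,  9.83772202e-01, -9.80363504e-04]), 'contact_force': array([-0.09142043,  0.02266077, -0.31070718]), 'ft_torque': array([-0.00877417, -0.0108723 , -0.0008467 ]), 'gripper_width': 0.9998725138272255} 0.0187
{'mtx': array([[413.30756247,   0.        , 286.4746712 ],
       [  0.        , 413.30756247, 201.04771999],
       [  0.        ,   0.        ,   1.        ]]), 'distortion': array([-0.08339501,  0.        ,  0.        ,  0.        ,  0.        ]), 'world_from_camera': array([[ 0.99906724,  0.02959743, -0.03144268,  0.49133572],
       [-0.04279792,  0.77554458, -0.62984041, -0.84309087],
       [ 0.00574355,  0.6305986 ,  0.77608789,  1.08547018],
       [ 0.        ,  0.        ,  0.        ,  1.        ]])}
{'mtx': array([[384.2859751 ,   0.        , 273.85833291],
       [  0.        , 384.2859751 , 208.5834479 ],
       [  0.        ,   0.        ,   1.        ]]), 'distortion': array([-0.11175435,  0.        ,  0.        ,  0.        ,  0.        ]), 'world_from_camera': array([[-0.02402961,  0.98173962, -0.18870585,  0.36107422],
       [-0.99964346, -0.02579412, -0.00689994, -0.05519018],
       [-0.01164144,  0.18847277,  0.98200942,  1.04194161],
       [ 0.        ,  0.        ,  0.        ,  1.        ]])}
```

View pics/side0.png

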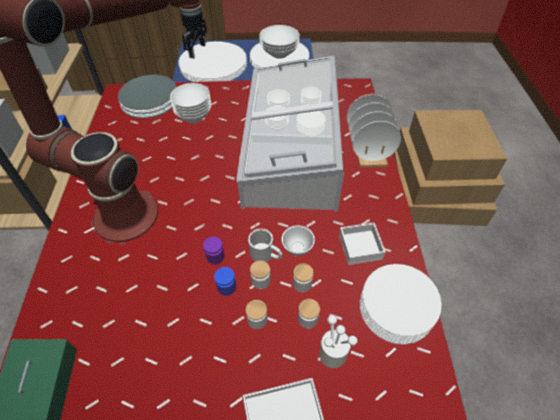

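View pics/top0.png

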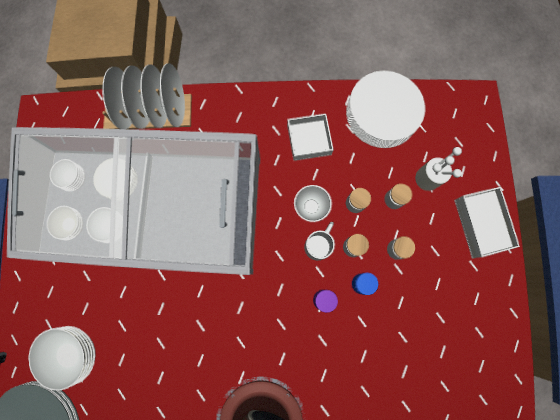

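```bash
python3 - <<'E'
from h import *
for c in("top","side"):
    im,d=grab_frame(c);P=grid(c,d)
    for n in("can1","door_right_pull","showcase","mug","rice_bowl","square_dish","spoon_cup"):
        for r in outline_of(c,n)[:8]:
            m=r["region"]&(d>0);Q=P[m]
            if len(Q)<10: continue
            zt=np.percentile(Q[:,2],95); t=Q[Q[:,2]>zt-.012]
            b=(t.min(0)+t.max(0))/2
            print(c,n,round(r["confidence"],2),np.round(r["box"]),"med",Q.mean(0).round(3),"topmid",b.round(3),"ext",(np.percentile(t,98,axis=0)-np.percentile(t,2,axis=0)).round(3),"zt",zt.round(4),im[m].mean(0).round())
E
```

```text
top can1 0.79 [349. 189. 370. 215.] med [ 0.567 -0.268  0.063] topmid [ 0.57  -0.272  0.068] ext [0.049 0.05  0.009] zt 0.0728 [107. 142. 170.]
top can1 0.74 [384. 180. 414. 210.] med [ 0.576 -0.376  0.056] topmid [ 0.58  -0.382  0.07 ] ext [0.051 0.05  0.008] zt 0.0742 [ 99. 128. 158.]
top can1 0.72 [341. 233. 371. 260.] med [ 0.45  -0.255  0.061] topmid [ 0.45  -0.259  0.07 ] ext [0.049 0.051 0.008] zt 0.0731 [103. 137. 171.]
top can1 0.71 [309. 291. 336. 313.] med [ 0.312 -0.171  0.067] topmid [ 0.311 -0.172  0.071] ext [0.049 0.05  0.007] zt 0.0744 [169.  71. 132.]
top can1 0.69 [388. 235. 414. 258.] med [ 0.438 -0.372  0.061] topmid [ 0.439 -0.378  0.069] ext [0.047 0.05  0.008] zt 0.0726 [105. 138. 164.]
top can1 0.61 [355. 270. 380. 298.] med [ 0.352 -0.272  0.063] topmid [ 0.352 -0.276  0.07 ] ext [0.05  0.049 0.009] zt 0.0746 [180.  91.  55.]
top door_right_pull 0.77 [126. 139. 241. 267.] med [0.556 0.168 0.158] topmid [0.597 0.161 0.193] ext [0.191 0.247 0.029] zt 0.1864 [181. 181. 180.]
top showcase 0.97 [  6. 123. 261. 274.] med [0.566 0.29  0.158] topmid [0.619 0.299 0.201] ext [0.196 0.599 0.017] zt 0.2026 [175. 174. 174.]
top showcase 0.17 [351. 188. 371. 210.] med [ 0.57  -0.274  0.066] topmid [ 0.57  -0.273  0.068] ext [0.05  0.051 0.009] zt 0.0729 [107. 147. 185.]Traceback (most recent call last):
  File "<stdin>", line 5, in <module>
ValueError: it knows: bay, can, can1_center, can2_center, can3_center, can4_center, door_left, door_right, door_right_pull, lid, mug_center, rice_bowl_center, showcase, spoon_cup_center, square_dish_center
```

```bash
cat > m.py <<'E'
from h import *
import sys
def cans(c):
    im,d=grab_frame(c);P=grid(c,d);out=[]
    for r in outline_of(c,"can"):
        m=r["region"]&(d>0);Q=P[m]
        if len(Q)<30 or r["confidence"]<.3: continue
        zt=np.percentile(Q[:,2],90); mm=m&(abs(P[...,2]-zt)<.01)
        if mm.sum()<20: continue
        b,g,rr=np.median(im[mm],axis=0); tq=P[mm]; (x,y),rad=cv2.minEnclosingCircle(tq[:,:2].astype(np.float32))
        out.append((c,round(r["confidence"],2),np.round(r["box"]),(round(x,3),round(y,3),round(rad,3)),"med",np.median(tq,axis=0).round(4),"bgr",(b,g,rr)))
    for o in out: print(*o)
    return im,d,P
if __name__=="__main__":
    for c in sys.argv[1:]: cans(c)
E
python3 - <<'E'
from m import *
for c in("top","side"):
    im,d,P=cans(c)
    # table level check
    red=(im[...,2]>100)&(im[...,1]<60)&(d>0); print("table z",np.median(P[red][:,2]),P[red][:,2].std())
    for n in("showcase","mug_center","rice_bowl_center","square_dish_center","spoon_cup_center"):
        for r in outline_of(c,n)[:1]:
            Q=P[r["region"]&(d>0)];print(c,n,round(r["confidence"],2),np.median(Q,axis=0).round(3),np.percentile(Q,[2,98],axis=0).round(3).tolist())
    # showcase: points above .1
    m=(P[...,2]>.10)&(P[...,0]>.3)&(P[...,0]<.8)&(P[...,1]>-.1)&(P[...,1]<.7)&(d>0)
    pts=P[m][:,:2].astype(np.float32)
    print(c,"rect",cv2.minAreaRect(pts))
    # crop upscaled
    print(boxes_of(c,"door_right_pull"))
cv2.imwrite("pics/crop_s.png",cv2.resize(im[40:220,225:360],None,fx=4,fy=3.3))
im,d=grab_frame("top");cv2.imwrite("pics/crop_t.png",cv2.resize(im[115:285,0:270],None,fx=2.9,fy=2.9))
E
```

```text
top 0.97 [354. 273. 380. 297.] (0.352, -0.276, 0.028) med [ 0.3515 -0.2757  0.0718] bgr (np.float64(215.0), np.float64(109.0), np.float64(59.0))
top 0.95 [383. 180. 411. 206.] (0.579, -0.382, 0.028) med [ 0.5783 -0.3813  0.0719] bgr (np.float64(114.0), np.float64(160.0), np.float64(196.0))
top 0.91 [386. 236. 414. 258.] (0.439, -0.379, 0.028) med [ 0.4393 -0.3776  0.0699] bgr (np.float64(115.0), np.float64(161.0), np.float64(197.0))
top 0.85 [346. 234. 370. 262.] (0.45, -0.259, 0.028) med [ 0.4496 -0.2585  0.0703] bgr (np.float64(116.0), np.float64(162.0), np.float64(197.0))
top 0.8 [347. 190. 370. 215.] (0.571, -0.273, 0.029) med [ 0.5701 -0.2721  0.0704] bgr (np.float64(115.0), np.float64(160.0), np.float64(196.0))
top 0.7 [309. 291. 337. 314.] (0.312, -0.172, 0.028) med [ 0.3115 -0.1724  0.0718] bgr (np.float64(192.0), np.float64(80.0), np.float64(143.0))
table z 0.0007005104484187896 0.00835489879686746
top showcase 0.91 [0.566 0.285 0.162] [[0.404, 0.006, 0.019], [0.721, 0.599, 0.205]]
top mug_center 0.69 [ 0.57  -0.273  0.07 ] [[0.545, -0.3, 0.06], [0.596, -0.248, 0.074]]
top r
[... 1337 characters left out ...]
3.0))
table z -9.284712529455952e-05 0.14274919357230462
side showcase 0.9 [0.563 0.173 0.153] [[0.395, -0.011, 0.014], [0.717, 0.591, 0.203]]
side mug_center 0.84 [ 0.453 -0.176  0.047] [[0.417, -0.2, 0.002], [0.506, -0.131, 0.08]]
side rice_bowl_center 0.91 [ 0.562 -0.134  0.027] [[0.517, -0.197, 0.002], [0.605, -0.107, 0.054]]
side square_dish_center 0.73 [ 0.761 -0.146  0.008] [[0.7, -0.213, 0.0], [0.813, -0.096, 0.044]]
side spoon_cup_center 0.84 [ 0.63  -0.5    0.085] [[0.6, -0.521, 0.013], [0.665, -0.453, 0.169]]
side rect ((0.6024945974349976, 0.30392777919769287), (0.6267561316490173, 0.4055037498474121), 85.57211303710938)
[{'box': [250.6, 109.4, 334.9, 174.2], 'confidence': 0.89}]
```

View pics/crop_s.png

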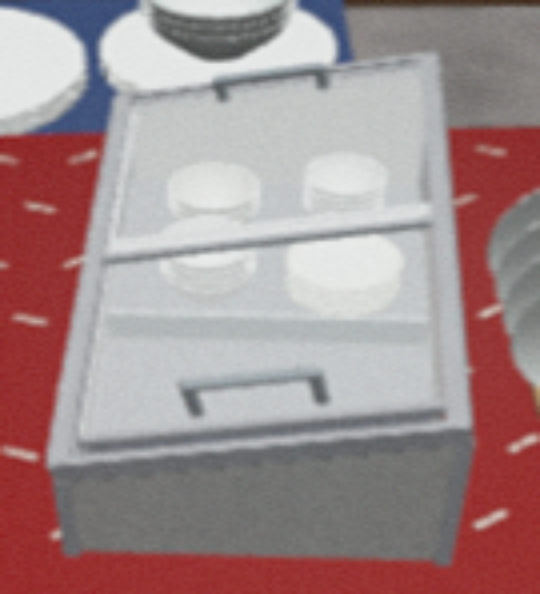

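View pics/crop_t.png

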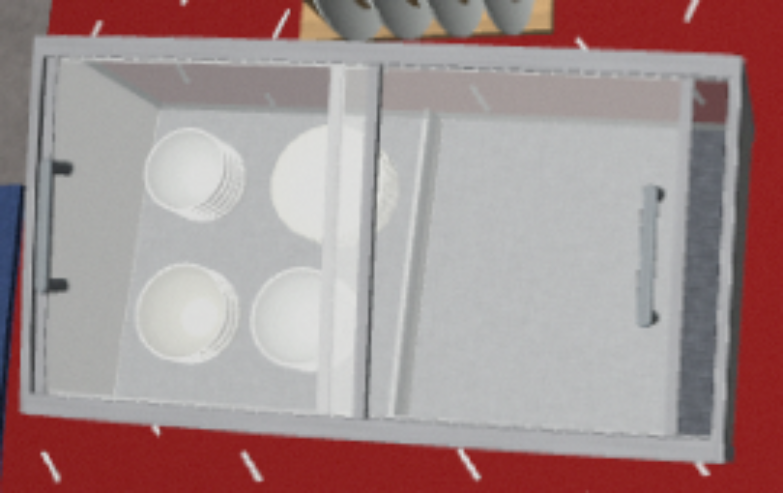

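```bash
cat > sc.py <<'E'
from h import *
def showcase(c):
    im,d=grab_frame(c);P=grid(c,d)
    th=0.0
    cx,cy,yaw=.56,.30,0.0
    for it in range(6):
        R=np.array([[np.cos(yaw),np.sin(yaw)],[-np.sin(yaw),np.cos(yaw)]])
        L=(P[...,:2]-[cx,cy])@R.T
        zs=.149+L[...,0]*.2125+.024
        m=(abs(P[...,2]-zs)<.008)&(abs(L[...,0])<.18)&(abs(L[...,1])<.32)&(d>0)
        n,lab,st,_=cv2.connectedComponentsWithStats(m.astype(np.uint8))
        m=lab==(1+st[1:,4].argmax())
        r=cv2.minAreaRect(P[m][:,:2].astype(np.float32))
        (cx,cy),(w,h),a=r
        yaw=np.deg2rad(a) if w<h else np.deg2rad(a-90)
    return im,d,P,m,(cx,cy,yaw,w,h)
if __name__=="__main__":
    for c in("top","side"):
        im,d,P,m,r=showcase(c);print(c,np.round(r,4),m.sum())
        cx,cy,yaw=r[:3]
        R=np.array([[np.cos(yaw),np.sin(yaw)],[-np.sin(yaw),np.cos(yaw)]])
        L=(P[...,:2]-[cx,cy])@R.T; z=P[...,2]-(.149+L[...,0]*.2125)
        # bar: 30-55mm above slope
        b=(z>.038)&(z<.06)&(abs(L[...,0])<.1)&(L[...,1]<.2)&(L[...,1]>-.31)&(d>0)
        print("bar n",b.sum(),"loc",np.median(L[b],axis=0),"world",np.median(P[b],axis=0), "rng",np.percentile(L[b],[3,97],axis=0).tolist(),"h",np.median(z[b]))
        v=im.copy();v[m]=(0,255,0);v[b]=(0,0,255);cv2.imwrite(f"pics/sc_{c}.png",v)
E
python3 sc.py
```

```text
top [ 0.5638  0.3089 -0.0773  0.6165  0.3225] 17806
bar n 261 loc [-0.00645167 -0.24396858] world [0.53862838 0.0661301  0.19777521] rng [[-0.0561599081775541, -0.24876866733133443], [0.04425077619451687, -0.23737881730851776]] h 0.05087812840513983
side [ 0.5611  0.3061 -0.0779  0.6249  0.3227] 4616
bar n 146 loc [-0.00520198 -0.24629815] world [0.53681752 0.06068077 0.19517625] rng [[-0.054728530030860215, -0.2507070480446368], [0.045378948812342924, -0.23948127669646407]] h 0.04760625033860241
```

```bash
python3 - <<'E'
from sc import *
for c in("top","side"):
    im,d,P,m,r=showcase(c);cx,cy,yaw=r[:3]
    R=np.array([[np.cos(yaw),np.sin(yaw)],[-np.sin(yaw),np.cos(yaw)]])
    L=(P[m][:,:2]-[cx,cy])@R.T
    print(c,np.percentile(L,[0,.1,.5,1,2,50,98,99,99.5,99.9,100],axis=0).round(4).tolist())
    # end walls: rail y edge near ends, for right rail
    s=abs(L[:,0])<.13
    h,e=np.histogram(L[s,1],bins=np.arange(-.32,.32,.004));print([(round(a,3),b) for a,b in zip(e,h) if b>0])
E
```

```text
top [[-0.1615, -0.3085], [-0.1607, -0.3082], [-0.1595, -0.3072], [-0.1586, -0.3058], [-0.1568, -0.3028], [0.002, 0.1112], [0.1563, 0.298], [0.1579, 0.3016], [0.1588, 0.3032], [0.1602, 0.3059], [0.1615, 0.3085]]
[(np.float64(-0.312), np.int64(27)), (np.float64(-0.308), np.int64(207)), (np.float64(-0.304), np.int64(197)), (np.float64(-0.3), np.int64(79)), (np.float64(-0.016), np.int64(17)), (np.float64(-0.012), np.int64(199)), (np.float64(-0.008), np.int64(176)), (np.float64(-0.004), np.int64(157)), (np.float64(0.0), np.int64(176)), (np.float64(0.004), np.int64(169)), (np.float64(0.008), np.int64(169)), (np.float64(0.012), np.int64(181)), (np.float64(0.016), np.int64(156)), (np.float64(0.02), np.int64(167)), (np.float64(0.024), np.int64(176)), (np.float64(0.028), np.int64(173)), (np.float64(0.032), np.int64(164)), (np.float64(0.036), np.int64(168)), (np.float64(0.04), np.int64(168)), (np.float64(0.044), np.int64(173)), (np.float64(0.048), np.int64(169)), (np.float64(0.052), np.int64(164)), (np.float64(0.056), np.int64(169)), (np.float64(0.06), np.int64(169)), (np.float64(0.064), np.int
[... 4725 characters left out ...]
(23)), (np.float64(0.232), np.int64(16)), (np.float64(0.236), np.int64(23)), (np.float64(0.24), np.int64(22)), (np.float64(0.244), np.int64(27)), (np.float64(0.248), np.int64(19)), (np.float64(0.252), np.int64(25)), (np.float64(0.256), np.int64(20)), (np.float64(0.26), np.int64(35)), (np.float64(0.264), np.int64(37)), (np.float64(0.268), np.int64(22)), (np.float64(0.272), np.int64(26)), (np.float64(0.276), np.int64(18)), (np.float64(0.28), np.int64(33)), (np.float64(0.284), np.int64(19)), (np.float64(0.288), np.int64(39)), (np.float64(0.292), np.int64(27)), (np.float64(0.296), np.int64(31)), (np.float64(0.3), np.int64(29)), (np.float64(0.304), np.int64(11)), (np.float64(0.308), np.int64(8))]
```

View pics/sc_top.png

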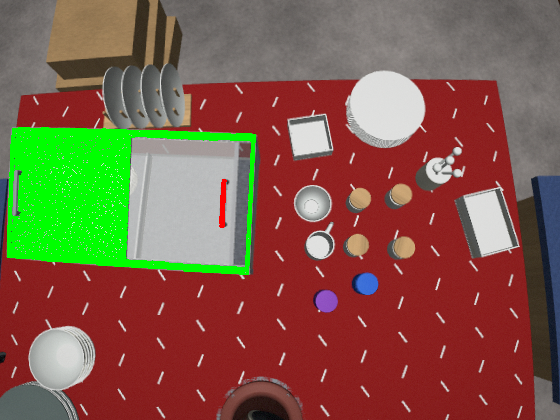

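play_rows --deltas '[[[0.0, 0.0, 0.06], 0.1], [[0.03, -0.04, 0.08], 0.2], [[0.06, -0.09, 0.08], 0.284], [[0.09, -0.14, 0.08], 0.284], [[0.12, -0.19, 0.08], 0.284]]' --grip 0.2

```text
time: 1.98
tool_pos: [0.3413, 0.3932, 0.3115]
tool_rot: [0.0, 0.038, 0.999, 0.0]
contact_force: [0.2, -0.2, 0.0]
gripper_width: 0.601
```

play_rows --deltas '[[[0.03, -0.05, 0.0], 0], [[0.06, -0.1, 0.0], 0], [[0.09, -0.15, 0.0], 0], [[0.12, -0.2, 0.0], 0], [[0.15, -0.25, 0.0], 0]]'

```text
time: 2.6
tool_pos: [0.4913, 0.143, 0.3116]
tool_rot: [0.0, 0.038, 0.999, 0.0]
contact_force: [1.1, 0.2, 0.2]
gripper_width: 0.6
```

play_rows --deltas '[[[0.03, -0.04, 0.0], 0], [[0.048, -0.081, 0.0], 0], [[0.048, -0.081, 0.0], 0], [[0.048, -0.081, 0.0], 0]]'

```text
time: 3.1
tool_pos: [0.5385, 0.064, 0.3113]
tool_rot: [-0.0, 0.039, 0.999, 0.0]
contact_force: [0.1, 0.8, 0.7]
gripper_width: 0.596
```

play_rows --deltas '[[[0.0, 0.0, -0.05], 0], [[0.0, 0.0, -0.09], 0], [[0.0, 0.0, -0.115], 0], [[0.0, 0.0, -0.136], 0], [[0.0, 0.0, -0.136], 0]]'

```text
time: 3.72
tool_pos: [0.5374, 0.0645, 0.1736]
tool_rot: [-0.002, 0.038, 0.999, 0.0]
contact_force: [0.1, -0.5, 0.3]
gripper_width: 0.602
```

play_rows --deltas '[[[0.0, 0.0, 0.0], 0], [[0.0, 0.0, 0.0], 0], [[0.0, 0.0, 0.0], 0], [[0.0, 0.0, 0.0], 0], [[0.0, 0.0, 0.0], 0]]' --grip -1

```text
time: 4.35
tool_pos: [0.5396, 0.0641, 0.1772]
tool_rot: [0.001, 0.038, 0.999, 0.001]
contact_force: [-1.0, 2.4, 6.5]
gripper_width: 0.117
```

```bash
python3 - <<'E'
from h import *
im,d=grab_frame("side");cv2.imwrite("pics/s1.png",cv2.resize(im[20:230,190:400],None,fx=2.8,fy=2.8));print(status.state()["contact_force"])
E
```

```text
[-1.57723341  3.36681637  5.33228233]
```

View pics/s1.png

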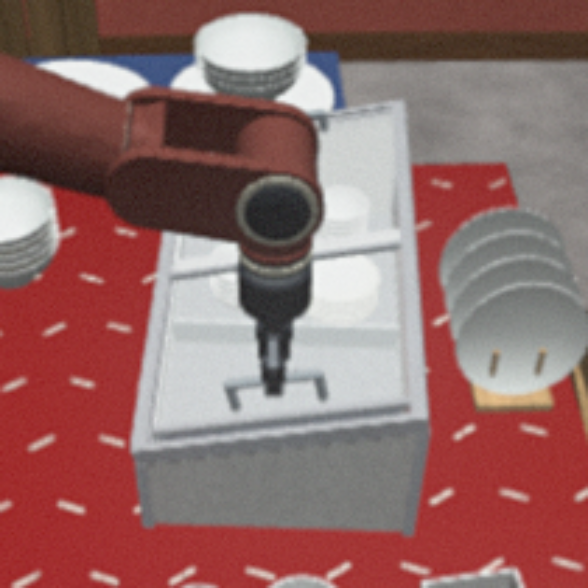

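play_rows --deltas '[[[0.001, 0.015, 0.0], 0], [[0.003, 0.04, 0.0], 0], [[0.005, 0.065, 0.0], 0], [[0.007, 0.09, 0.0], 0], [[0.009, 0.115, 0.0], 0]]'

```text
time: 5.03
tool_pos: [0.5486, 0.1781, 0.1773]
tool_rot: [0.001, 0.039, 0.999, -0.001]
contact_force: [-1.2, -3.9, 6.8]
gripper_width: 0.114
```

play_rows --deltas '[[[0.002, 0.025, 0.0], 0], [[0.004, 0.045, 0.0], 0], [[0.005, 0.065, 0.0], 0], [[0.006, 0.075, 0.0], 0], [[0.006, 0.08, 0.0], 0]]'

```text
time: 5.65
tool_pos: [0.5549, 0.2585, 0.1773]
tool_rot: [0.002, 0.038, 0.999, -0.001]
contact_force: [0.2, -3.3, 6.4]
gripper_width: 0.113
```

```bash
python3 - <<'E'
from h import *
im,d=grab_frame("top");cv2.imwrite("pics/t2.png",cv2.resize(im[115:285,0:270],None,fx=2.9,fy=2.9));print(status.state()["contact_force"],status.state()["tool_pos"])
E
```

```text
[-0.12227842 -0.54931355  5.40744485] [0.55496263 0.25894302 0.17725774]
```

View pics/t2.png

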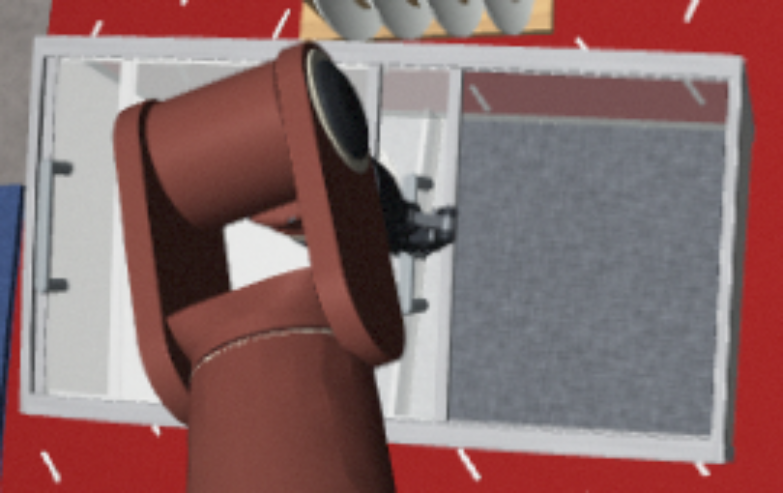

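play_rows --deltas '[[[0.001, 0.007, 0.0], 0], [[0.001, 0.012, 0.0], 0], [[0.001, 0.016, 0.0], 0], [[0.001, 0.016, 0.0], 0]]'

```text
time: 6.2
tool_pos: [0.5562, 0.2744, 0.1773]
tool_rot: [0.002, 0.038, 0.999, -0.0]
contact_force: [1.1, -0.4, 6.0]
gripper_width: 0.119
```

play_rows --deltas '[[[0.0, 0.005, 0.0], 0], [[0.0, 0.005, 0.0], 0], [[0.001, 0.008, 0.0], 0], [[0.001, 0.008, 0.0], 0]]'

```text
time: 6.7
tool_pos: [0.5568, 0.2825, 0.1773]
tool_rot: [0.001, 0.038, 0.999, -0.0]
contact_force: [-0.2, -1.9, 7.0]
gripper_width: 0.119
```

play_rows --deltas '[[[0.0, 0.004, 0.0], 0], [[0.0, 0.004, 0.0], 0], [[0.001, 0.008, 0.0], 0], [[0.001, 0.008, 0.0], 0]]'

```text
time: 7.2
tool_pos: [0.5569, 0.284, 0.1772]
tool_rot: [-0.001, 0.039, 0.999, -0.008]
contact_force: [-6.4, -23.0, 13.6]
gripper_width: 0.112
```

```bash
python3 - <<'E'
from h import *
im,d=grab_frame("top");cv2.imwrite("pics/t3.png",cv2.resize(im[115:285,0:270],None,fx=2.9,fy=2.9));print(status.state()["contact_force"],status.state()["tool_pos"])
E
```

```text
[ -5.9261971  -23.21831934  14.44385856] [0.55685371 0.28399312 0.17723084]
```

View pics/t3.png

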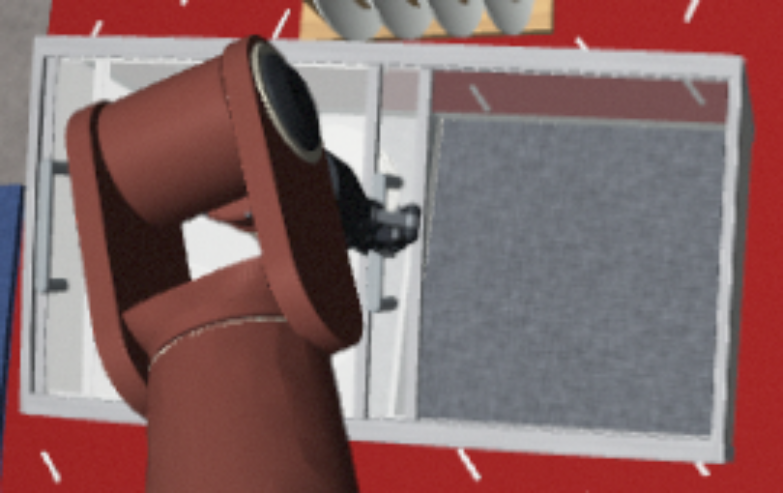

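play_rows --deltas '[[[0.0, -0.006, 0.0], 0], [[0.0, -0.006, 0.0], 0], [[0.0, -0.006, 0.0], 0]]' --grip -0.1

```text
time: 7.62
tool_pos: [0.5563, 0.285, 0.1747]
tool_rot: [-0.0, 0.038, 0.999, 0.0]
contact_force: [-0.2, 0.6, 0.2]
gripper_width: 0.453
```

play_rows --deltas '[[[0.0, 0.0, 0.02], 0], [[0.0, 0.0, 0.06], 0], [[0.0, 0.0, 0.11], 0], [[0.0, -0.03, 0.125], -0.15], [[0.0, -0.08, 0.125], -0.3]]'

```text
time: 8.25
tool_pos: [0.5577, 0.2055, 0.305]
tool_rot: [0.003, 0.188, 0.982, 0.001]
contact_force: [0.0, 0.6, 0.1]
gripper_width: 0.448
```

play_rows --deltas '[[[0.0, -0.06, 0.0], -0.17], [[0.0, -0.12, 0.0], -0.35], [[0.01, -0.18, 0.0], -0.52], [[0.01, -0.24, 0.0], -0.7], [[0.012, -0.3, -0.02], -0.87]]' --grip -1

```text
time: 8.88
tool_pos: [0.5699, -0.0965, 0.2846]
tool_rot: [0.003, 0.586, 0.81, 0.001]
contact_force: [1.2, 0.5, -0.7]
gripper_width: 0.004
```

play_rows --deltas '[[[0.0, -0.05, -0.03], -0.17], [[0.0, -0.1, -0.06], -0.34], [[0.0, -0.17, -0.1], -0.4], [[0.0, -0.17, -0.15], -0.4], [[0.0, -0.17, -0.15], -0.4]]'

```text
time: 9.5
tool_pos: [0.5656, -0.2636, 0.1258]
tool_rot: [-0.005, 0.734, 0.679, -0.001]
contact_force: [-1.1, 0.1, -0.1]
gripper_width: -0.003
```

```bash
python3 - <<'E'
from m import *
im,d,P=cans("side");cv2.imwrite("pics/s4.png",im);print(status.state()["tool_pos"],status.state()["joint_pos"])
im,d=grab_frame("top");cv2.imwrite("pics/t4.png",im)
E
```

```text
side 0.91 [294. 268. 313. 292.] (0.568, -0.274, 0.029) med [ 0.5673 -0.2751  0.0698] bgr (np.float64(128.0), np.float64(176.0), np.float64(212.5))
side 0.9 [245. 296. 269. 326.] (0.435, -0.381, 0.029) med [ 0.4367 -0.3831  0.069 ] bgr (np.float64(128.0), np.float64(175.0), np.float64(213.0))
side 0.67 [203. 238. 223. 266.] (0.307, -0.173, 0.03) med [ 0.3089 -0.1751  0.0716] bgr (np.float64(187.0), np.float64(71.0), np.float64(139.0))
side 0.57 [294. 299. 322. 330.] (0.576, -0.384, 0.029) med [ 0.5755 -0.3858  0.0705] bgr (np.float64(128.0), np.float64(176.0), np.float64(213.0))
side 0.55 [250. 262. 271. 288.] (0.446, -0.261, 0.029) med [ 0.4479 -0.2614  0.0704] bgr (np.float64(128.0), np.float64(174.0), np.float64(210.0))
[ 0.56937315 -0.26422515  0.1322303 ] [-5.53153812e-01  1.36319058e-01  1.69348099e+00  4.13646268e-04
  1.31076536e+00 -4.77704749e-01]
```

View pics/s4.png

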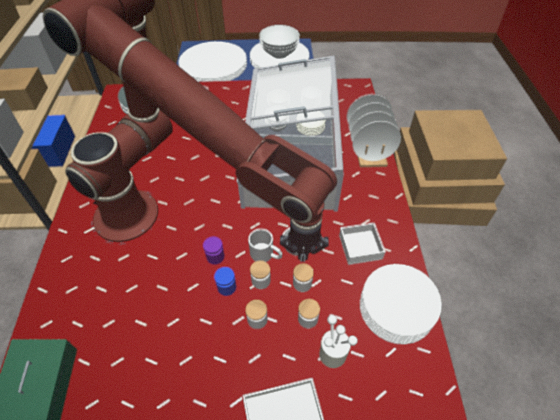

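play_rows --deltas '[[[0.0, -0.01, -0.02], 0], [[0.0, -0.01, -0.05], 0], [[0.0, -0.01, -0.06], 0], [[0.0, -0.01, -0.066], 0], [[0.0, -0.01, -0.066], 0]]'

```text
time: 10.28
tool_pos: [0.5693, -0.2747, 0.0657]
tool_rot: [0.001, 0.733, 0.68, 0.0]
contact_force: [-0.1, 0.1, 0.3]
gripper_width: 0.003
```

play_rows --deltas '[[[0.0, 0.0, -0.003], 0], [[0.0, 0.0, -0.005], 0], [[0.0, 0.0, -0.006], 0], [[0.0, 0.0, -0.006], 0]]'

```text
time: 10.78
tool_pos: [0.5705, -0.2755, 0.0641]
tool_rot: [0.002, 0.733, 0.68, 0.0]
contact_force: [-7.8, 4.2, 20.0]
gripper_width: -0.0
```

play_rows --deltas '[[[0.0, 0.0, 0.035], 0], [[0.003, -0.04, 0.04], 0], [[0.007, -0.09, 0.04], 0], [[0.008, -0.109, 0.035], 0], [[0.008, -0.109, 0.02], 0]]'

```text
time: 11.4
tool_pos: [0.5771, -0.3848, 0.079]
tool_rot: [0.001, 0.734, 0.679, 0.0]
contact_force: [0.9, -0.6, 0.2]
gripper_width: -0.002
```

play_rows --deltas '[[[0.0, 0.0, -0.006], 0], [[0.0, 0.0, -0.012], 0], [[0.0, 0.0, -0.017], 0], [[0.0, 0.0, -0.02], 0], [[0.0, 0.0, -0.02], 0]]'

```text
time: 12.02
tool_pos: [0.5775, -0.3828, 0.0646]
tool_rot: [0.0, 0.733, 0.68, -0.0]
contact_force: [-9.5, 6.4, 23.1]
gripper_width: 0.001
```

play_rows --deltas '[[[0.0, 0.0, 0.035], 0], [[-0.04, 0.0, 0.04], 0], [[-0.09, 0.001, 0.04], 0], [[-0.13, 0.002, 0.035], 0], [[-0.14, 0.003, 0.02], 0]]'

```text
time: 12.65
tool_pos: [0.4354, -0.3793, 0.0783]
tool_rot: [0.0, 0.734, 0.68, 0.0]
contact_force: [-0.2, -0.2, -0.7]
gripper_width: 0.001
```

play_rows --deltas '[[[0.0, 0.0, -0.006], 0], [[0.0, 0.0, -0.012], 0], [[0.0, 0.0, -0.017], 0], [[0.0, 0.0, -0.02], 0], [[0.0, 0.0, -0.02], 0]]'

```text
time: 13.28
tool_pos: [0.4393, -0.3819, 0.0649]
tool_rot: [0.001, 0.733, 0.68, -0.0]
contact_force: [-9.6, 9.2, 29.2]
gripper_width: 0.004
```

play_rows --deltas '[[[0.0, 0.0, 0.035], 0], [[0.003, 0.04, 0.04], 0], [[0.009, 0.09, 0.04], 0], [[0.011, 0.12, 0.035], 0], [[0.011, 0.12, 0.02], 0]]'

```text
time: 13.9
tool_pos: [0.4495, -0.2592, 0.079]
tool_rot: [0.001, 0.732, 0.681, 0.0]
contact_force: [0.5, 0.2, 0.1]
gripper_width: 0.001
```

play_rows --deltas '[[[0.0, 0.0, -0.006], 0], [[0.0, 0.0, -0.012], 0], [[0.0, 0.0, -0.017], 0], [[0.0, 0.0, -0.02], 0], [[0.0, 0.0, -0.02], 0]]'

```text
time: 14.52
tool_pos: [0.4497, -0.2627, 0.0645]
tool_rot: [0.001, 0.734, 0.679, 0.0]
contact_force: [-9.8, 8.2, 28.4]
gripper_width: 0.004
```

play_rows --deltas '[[[0.0, 0.0, 0.04], 0], [[0.0, 0.0, 0.09], 0], [[0.0, 0.0, 0.09], 0], [[0.0, 0.0, 0.09], 0]]' --grip 0.8

```text
time: 15.02
tool_pos: [0.4475, -0.2612, 0.1482]
tool_rot: [-0.0, 0.734, 0.679, -0.0]
contact_force: [-0.3, -0.1, -0.1]
gripper_width: 0.844
```

```bash
python3 - <<'E'
from m import *
for c in ("top","side"):
    im,d,P=cans(c);cv2.imwrite(f"pics/{c}5.png",im)
print(status.state()["tool_pos"])
E
```

```text
top 0.85 [349. 190. 372. 215.] (0.571, -0.273, 0.028) med [ 0.5709 -0.2717  0.0646] bgr (np.float64(125.5), np.float64(174.0), np.float64(215.0))
top 0.65 [389. 249. 405. 259.] (0.424, -0.365, 0.015) med [ 0.4245 -0.3654  0.0647] bgr (np.float64(120.0), np.float64(166.0), np.float64(203.0))
top 0.63 [311. 291. 322. 303.] (0.324, -0.154, 0.015) med [ 0.3265 -0.1521  0.0713] bgr (np.float64(184.0), np.float64(79.0), np.float64(138.0))
top 0.61 [344. 238. 367. 258.] (0.444, -0.254, 0.027) med [ 0.4329 -0.2712  0.0647] bgr (np.float64(114.0), np.float64(158.0), np.float64(194.0))
side 0.98 [251. 263. 270. 289.] (0.447, -0.259, 0.029) med [ 0.4476 -0.2614  0.0644] bgr (np.float64(127.0), np.float64(174.0), np.float64(211.0))
side 0.83 [293. 265. 313. 294.] (0.567, -0.273, 0.03) med [ 0.5673 -0.2756  0.0642] bgr (np.float64(127.0), np.float64(175.5), np.float64(211.5))
side 0.72 [296. 302. 322. 330.] (0.576, -0.386, 0.028) med [ 0.5753 -0.3874  0.0636] bgr (np.float64(127.0), np.float64(175.0), np.float64(213.0))
side 0.67 [216. 268. 236. 296.] (0.349, -0.279, 0.028) med [ 0.3486 -0.2813  0.0714] bgr (np.float64(227.0), np.float64(107.0), np.float64(67.0))
side 0.62 [246. 298. 266. 328.] (0.436, -0.38, 0.028) med [ 0.4365 -0.3824  0.0636] bgr (np.float64(127.0), np.float64(175.0), np.float64(212.0))
side 0.61 [201. 237. 221. 265.] (0.308, -0.173, 0.029) med [ 0.3092 -0.1748  0.0716] bgr (np.float64(187.0), np.float64(71.0), np.float64(138.0))
[ 0.44675911 -0.26010796  0.1466713 ]
```

View pics/side5.png

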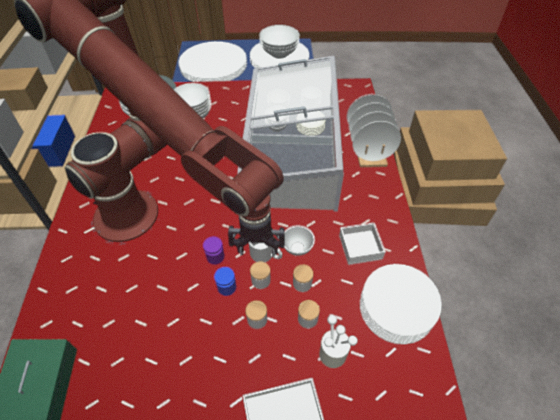

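play_rows --deltas '[[[0.001, 0.0, -0.04], 0], [[0.001, 0.0, -0.08], 0], [[0.001, 0.0, -0.115], 0], [[0.001, 0.0, -0.133], 0], [[0.001, 0.0, -0.133], 0]]'

```text
time: 15.85
tool_pos: [0.4475, -0.2597, 0.0139]
tool_rot: [-0.002, 0.733, 0.68, -0.0]
contact_force: [0.8, -0.1, 0.4]
gripper_width: 0.901
```

play_rows --deltas '[[[0.0, 0.0, 0.0], 0], [[0.0, 0.0, 0.0], 0], [[0.0, 0.0, 0.0], 0], [[0.0, 0.0, 0.0], 0]]' --grip -1

```text
time: 16.35
tool_pos: [0.45, -0.2616, 0.0175]
tool_rot: [0.002, 0.733, 0.68, 0.0]
contact_force: [1.6, -0.2, 6.9]
gripper_width: 0.642
```

play_rows --deltas '[[[0.0, 0.0, 0.03], 0], [[0.0, 0.0, 0.08], 0], [[0.0, 0.0, 0.13], 0], [[0.0, 0.02, 0.18], 0], [[0.0, 0.05, 0.23], 0]]'

```text
time: 16.98
tool_pos: [0.4479, -0.2099, 0.2463]
tool_rot: [-0.001, 0.734, 0.679, -0.0]
contact_force: [1.7, -0.7, -2.2]
gripper_width: 0.643
```

play_rows --deltas '[[[0.005, 0.04, 0.03], 0], [[0.01, 0.09, 0.03], 0], [[0.015, 0.14, 0.03], 0], [[0.02, 0.19, 0.03], 0], [[0.025, 0.24, 0.03], 0]]'

```text
time: 17.6
tool_pos: [0.4729, 0.0312, 0.2747]
tool_rot: [-0.0, 0.733, 0.68, -0.0]
contact_force: [1.2, -0.9, -2.9]
gripper_width: 0.645
```

play_rows --deltas '[[[0.005, 0.05, 0.0], 0], [[0.01, 0.1, 0.0], 0], [[0.01, 0.14, 0.0], 0], [[0.01, 0.155, 0.0], 0], [[0.01, 0.155, 0.0], 0]]'

```text
time: 18.23
tool_pos: [0.4831, 0.1847, 0.2748]
tool_rot: [-0.0, 0.733, 0.68, -0.001]
contact_force: [0.6, 0.3, -3.4]
gripper_width: 0.64
```

```bash
python3 - <<'E'
from h import *
s=status.state();print(s["tool_pos"],s["contact_force"],s["gripper_width"])
im,d=grab_frame("side");cv2.imwrite("pics/s6.png",cv2.resize(im[20:230,190:400],None,fx=2.8,fy=2.8))
E
```

```text
[0.48314603 0.18465325 0.27483382] [ 0.64601691  0.2805108  -3.3915991 ] 0.640267569392276
```

View pics/s6.png

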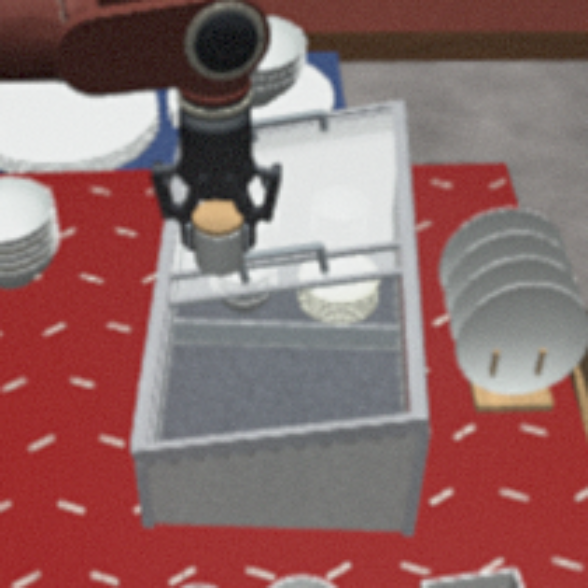

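play_rows --deltas '[[[0.0, 0.0, -0.05], 0], [[0.0, 0.0, -0.1], 0], [[0.0, 0.0, -0.15], 0], [[0.0, 0.0, -0.19], 0], [[0.0, 0.0, -0.22], 0]]'

```text
time: 18.9
tool_pos: [0.4828, 0.1825, 0.0534]
tool_rot: [-0.0, 0.734, 0.679, -0.001]
contact_force: [-0.4, -0.6, -2.1]
gripper_width: 0.644
```

play_rows --deltas '[[[0.0, 0.0, -0.008], 0], [[0.0, 0.0, -0.013], 0], [[0.0, 0.0, -0.017], 0], [[0.0, 0.0, -0.017], 0]]'

```text
time: 19.4
tool_pos: [0.4843, 0.1846, 0.0394]
tool_rot: [0.0, 0.733, 0.68, 0.001]
contact_force: [0.2, -0.2, -2.5]
gripper_width: 0.645
```

play_rows --deltas '[[[0.0, 0.0, -0.003], 0], [[0.0, 0.0, -0.005], 0], [[0.0, 0.0, -0.005], 0]]'

```text
time: 19.77
tool_pos: [0.4843, 0.1848, 0.0355]
tool_rot: [0.0, 0.733, 0.68, 0.0]
contact_force: [-5.1, -1.1, 7.3]
gripper_width: 0.641
```

play_rows --deltas '[[[0.0, 0.0, 0.0], 0], [[0.0, 0.0, 0.0], 0], [[0.0, 0.0, 0.0], 0]]' --grip 0.65

```text
time: 20.15
tool_pos: [0.4837, 0.1845, 0.0335]
tool_rot: [0.0, 0.733, 0.68, 0.0]
contact_force: [0.1, -0.7, 0.3]
gripper_width: 0.831
```

play_rows --deltas '[[[0.0, 0.0, 0.03], 0], [[0.0, 0.0, 0.08], 0], [[0.0, 0.0, 0.13], 0], [[0.0, 0.0, 0.19], 0], [[0.005, -0.03, 0.24], 0]]'

```text
time: 20.78
tool_pos: [0.4886, 0.1552, 0.2761]
tool_rot: [0.0, 0.732, 0.681, 0.001]
contact_force: [0.7, -0.1, -0.3]
gripper_width: 0.825
```

play_rows --deltas '[[[0.005, -0.05, 0.0], 0], [[0.02, -0.1, 0.0], 0], [[0.03, -0.15, 0.0], 0], [[0.05, -0.2, 0.0], 0], [[0.06, -0.25, 0.0], 0]]' --grip 0.8

```text
time: 21.4
tool_pos: [0.549, -0.0973, 0.2734]
tool_rot: [0.0, 0.733, 0.68, 0.0]
contact_force: [0.4, 0.5, -0.4]
gripper_width: 0.904
```

```bash
python3 - <<'E'
from m import *
for c in ("top","side"):
    im,d,P=cans(c);cv2.imwrite(f"pics/{c}7.png",im)
print(status.state()["tool_pos"])
E
```

```text
top 0.82 [388. 238. 412. 258.] (0.439, -0.377, 0.027) med [ 0.4382 -0.3764  0.0648] bgr (np.float64(129.0), np.float64(180.0), np.float64(219.0))
top 0.75 [352. 272. 378. 298.] (0.352, -0.276, 0.029) med [ 0.3516 -0.2757  0.0715] bgr (np.float64(231.0), np.float64(122.0), np.float64(67.0))
top 0.75 [313. 289. 335. 313.] (0.312, -0.172, 0.028) med [ 0.3117 -0.1721  0.0718] bgr (np.float64(214.0), np.float64(91.0), np.float64(160.0))
top 0.72 [346. 191. 370. 217.] (0.571, -0.273, 0.028) med [ 0.5705 -0.2718  0.0648] bgr (np.float64(128.0), np.float64(179.0), np.float64(219.0))
top 0.62 [384. 182. 412. 212.] (0.579, -0.382, 0.028) med [ 0.5785 -0.3807  0.0648] bgr (np.float64(127.0), np.float64(177.0), np.float64(217.0))
top 0.59 [169. 222. 198. 250.] (0.486, 0.187, 0.028) med [0.4853 0.1862 0.0826] bgr (np.float64(130.0), np.float64(180.0), np.float64(219.0))
side 0.96 [202. 237. 223. 263.] (0.308, -0.174, 0.028) med [ 0.3086 -0.1748  0.0716] bgr (np.float64(199.0), np.float64(76.0), np.float64(147.0))
side 0.93 [212. 267. 236. 295.] (0.347, -0.277, 0.029) med [ 0.3465 -0.2806  0.0714] bgr (np.float64(235.0), np.float64(114.0), np.float64(72.0))
side 0.83 [292. 267. 314. 292.] (0.568, -0.274, 0.028) med [ 0.5668 -0.2762  0.0643] bgr (np.float64(135.5), np.float64(186.0), np.float64(225.0))
side 0.71 [296. 302. 320. 331.] (0.575, -0.383, 0.029) med [ 0.5748 -0.3859  0.0634] bgr (np.float64(136.0), np.float64(186.0), np.float64(224.0))
side 0.69 [261. 151. 277. 172.] (0.48, 0.18, 0.025) med [0.4667 0.1785 0.081 ] bgr (np.float64(130.0), np.float64(177.0), np.float64(215.0))
side 0.61 [249. 301. 268. 327.] (0.436, -0.381, 0.028) med [ 0.4366 -0.3826  0.0637] bgr (np.float64(136.0), np.float64(187.0), np.float64(224.0))
[ 0.54847267 -0.0960592   0.27307048]
```

View pics/side7.png

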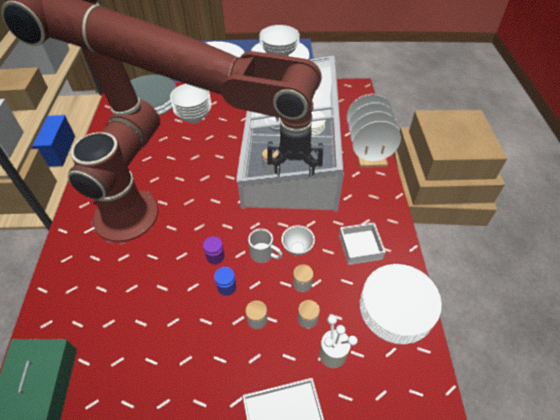

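play_rows --deltas '[[[0.006, -0.05, 0.0], 0], [[0.012, -0.1, -0.03], 0], [[0.02, -0.15, -0.06], 0], [[0.02, -0.178, -0.11], 0], [[0.02, -0.178, -0.15], 0]]'

```text
time: 22.22
tool_pos: [0.5683, -0.2736, 0.1216]
tool_rot: [-0.0, 0.734, 0.679, -0.0]
contact_force: [0.6, -0.0, 0.1]
gripper_width: 0.898
```

play_rows --deltas '[[[0.0, 0.0, -0.04], 0], [[0.0, 0.0, -0.08], 0], [[0.0, 0.0, -0.1], 0], [[0.0, 0.0, -0.109], 0], [[0.0, 0.0, -0.109], 0]]'

```text
time: 22.85
tool_pos: [0.5692, -0.2734, 0.0152]
tool_rot: [0.0, 0.733, 0.68, 0.0]
contact_force: [0.7, 0.7, 0.6]
gripper_width: 0.902
```

play_rows --deltas '[[[0.0, 0.0, 0.0], 0], [[0.0, 0.0, 0.0], 0], [[0.0, 0.0, 0.0], 0], [[0.0, 0.0, 0.0], 0]]' --grip -1

```text
time: 23.35
tool_pos: [0.5701, -0.2745, 0.0169]
tool_rot: [0.002, 0.734, 0.68, 0.001]
contact_force: [-0.7, 0.7, 5.9]
gripper_width: 0.642
```

play_rows --deltas '[[[0.0, 0.0, 0.03], 0], [[0.0, 0.0, 0.08], 0], [[0.0, 0.0, 0.13], 0], [[0.0, 0.02, 0.18], 0], [[0.0, 0.05, 0.23], 0]]'

```text
time: 23.98
tool_pos: [0.5678, -0.2233, 0.2452]
tool_rot: [-0.001, 0.734, 0.679, -0.0]
contact_force: [0.6, 0.4, -3.0]
gripper_width: 0.641
```

play_rows --deltas '[[[0.01, 0.04, 0.03], 0], [[0.02, 0.09, 0.03], 0], [[0.03, 0.14, 0.03], 0], [[0.04, 0.19, 0.03], 0], [[0.045, 0.24, 0.03], 0]]'

```text
time: 24.6
tool_pos: [0.6132, 0.0181, 0.2734]
tool_rot: [-0.001, 0.734, 0.68, -0.001]
contact_force: [0.5, 1.3, -3.1]
gripper_width: 0.641
```

play_rows --deltas '[[[0.003, 0.05, 0.0], 0], [[0.006, 0.1, 0.0], 0], [[0.006, 0.14, 0.0], 0], [[0.006, 0.159, 0.0], 0], [[0.006, 0.159, -0.01], 0]]'

```text
time: 25.22
tool_pos: [0.6198, 0.1761, 0.2647]
tool_rot: [0.0, 0.733, 0.68, 0.0]
contact_force: [-0.5, -0.8, -2.3]
gripper_width: 0.645
```

play_rows --deltas '[[[0.0, 0.0, -0.04], 0], [[0.0, 0.0, -0.09], 0], [[0.0, 0.0, -0.14], 0], [[0.0, 0.0, -0.18], 0], [[0.0, 0.0, -0.21], 0]]'

```text
time: 25.85
tool_pos: [0.618, 0.1731, 0.0511]
tool_rot: [-0.001, 0.734, 0.679, -0.002]
contact_force: [0.3, 0.2, -2.7]
gripper_width: 0.643
```

play_rows --deltas '[[[0.0, 0.0, -0.008], 0], [[0.0, 0.0, -0.013], 0], [[0.0, 0.0, -0.017], 0], [[0.0, 0.0, -0.018], 0], [[0.0, 0.0, -0.018], 0]]'

```text
time: 26.48
tool_pos: [0.6201, 0.1756, 0.0374]
tool_rot: [0.0, 0.733, 0.68, 0.001]
contact_force: [0.2, -0.3, -4.2]
gripper_width: 0.642
```

play_rows --deltas '[[[0.0, 0.0, -0.003], 0], [[0.0, 0.0, -0.004], 0], [[0.0, 0.0, -0.004], 0]]'

```text
time: 26.85
tool_pos: [0.6204, 0.1758, 0.0348]
tool_rot: [0.0, 0.733, 0.68, 0.001]
contact_force: [-4.2, -1.1, 6.3]
gripper_width: 0.643
```

play_rows --deltas '[[[0.0, 0.0, 0.0], 0], [[0.0, 0.0, 0.0], 0], [[0.0, 0.0, 0.0], 0]]' --grip 0.65

```text
time: 27.22
tool_pos: [0.6196, 0.1755, 0.0325]
tool_rot: [0.0, 0.733, 0.68, 0.0]
contact_force: [0.6, -0.7, 0.3]
gripper_width: 0.827
```

play_rows --deltas '[[[0.0, 0.0, 0.03], 0], [[0.0, 0.0, 0.08], 0], [[0.0, 0.0, 0.13], 0], [[0.0, 0.0, 0.19], 0], [[0.0, -0.03, 0.24], 0]]'

```text
time: 27.85
tool_pos: [0.6197, 0.1465, 0.2752]
tool_rot: [0.0, 0.733, 0.681, 0.001]
contact_force: [1.0, -1.0, -0.6]
gripper_width: 0.824
```

play_rows --deltas '[[[-0.005, -0.05, 0.0], 0], [[-0.01, -0.11, 0.0], 0], [[-0.02, -0.17, 0.0], 0], [[-0.03, -0.23, 0.0], 0], [[-0.04, -0.29, 0.0], 0]]' --grip 0.8

```text
time: 28.48
tool_pos: [0.579, -0.1464, 0.2725]
tool_rot: [0.0, 0.733, 0.68, 0.0]
contact_force: [0.8, -0.5, 0.1]
gripper_width: 0.901
```

```bash
python3 - <<'E'
from m import *
for c in ("top","side"):
    im,d,P=cans(c);cv2.imwrite(f"pics/{c}8.png",im)
print(status.state()["tool_pos"])
E
```

```text
top 0.91 [353. 271. 379. 296.] (0.352, -0.276, 0.028) med [ 0.3516 -0.2751  0.0718] bgr (np.float64(234.0), np.float64(125.0), np.float64(68.0))
top 0.77 [388. 237. 412. 262.] (0.439, -0.378, 0.027) med [ 0.4391 -0.3768  0.0645] bgr (np.float64(132.0), np.float64(183.0), np.float64(222.0))
top 0.66 [318. 291. 338. 314.] (0.312, -0.174, 0.028) med [ 0.3089 -0.1788  0.0718] bgr (np.float64(218.0), np.float64(92.0), np.float64(162.0))
top 0.65 [382. 184. 412. 208.] (0.579, -0.382, 0.028) med [ 0.5778 -0.3805  0.0645] bgr (np.float64(131.0), np.float64(182.0), np.float64(221.0))
top 0.58 [180. 174. 200. 199.] (0.622, 0.177, 0.028) med [0.6215 0.1759 0.0829] bgr (np.float64(132.0), np.float64(181.0), np.float64(220.0))
top 0.56 [171. 223. 198. 247.] (0.486, 0.187, 0.028) med [0.4854 0.186  0.0826] bgr (np.float64(132.0), np.float64(183.0), np.float64(222.0))
side 0.87 [214. 267. 238. 296.] (0.347, -0.278, 0.03) med [ 0.3474 -0.2796  0.0715] bgr (np.float64(238.0), np.float64(116.0), np.float64(75.0))
side 0.83 [248. 299. 267. 327.] (0.436, -0.381, 0.028) med [ 0.4365 -0.3822  0.0636] bgr (np.float64(139.0), np.float64(191.0), np.float64(227.0))
side 0.82 [201. 237. 224. 265.] (0.31, -0.172, 0.031) med [ 0.3091 -0.1749  0.0716] bgr (np.float64(204.0), np.float64(78.0), np.float64(151.0))
side 0.72 [297. 303. 322. 328.] (0.575, -0.384, 0.029) med [ 0.575  -0.3857  0.0634] bgr (np.float64(139.0), np.float64(190.0), np.float64(227.0))
side 0.59 [260. 150. 280. 173.] (0.481, 0.185, 0.03) med [0.481  0.1822 0.0806] bgr (np.float64(139.0), np.float64(186.0), np.float64(223.5))
[ 0.57933386 -0.14542518  0.27234984]
```

View pics/top8.png

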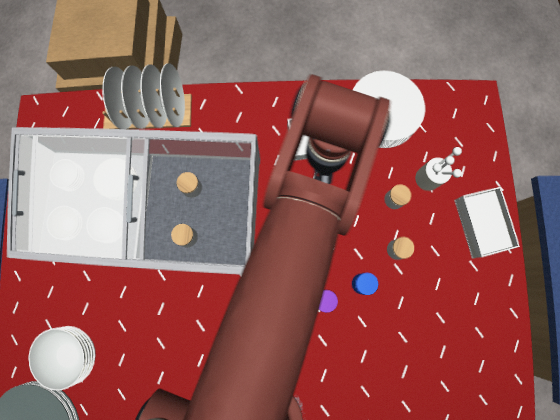

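play_rows --deltas '[[[0.0, -0.05, 0.0], 0], [[0.0, -0.11, 0.0], 0], [[-0.001, -0.17, -0.02], 0], [[-0.002, -0.22, -0.06], 0], [[-0.002, -0.238, -0.11], 0]]'

```text
time: 29.3
tool_pos: [0.5791, -0.3842, 0.1631]
tool_rot: [0.002, 0.734, 0.68, 0.0]
contact_force: [1.1, 0.9, -0.4]
gripper_width: 0.897
```

play_rows --deltas '[[[0.0, 0.0, -0.04], 0], [[0.0, 0.0, -0.09], 0], [[0.0, 0.0, -0.13], 0], [[0.0, 0.0, -0.148], 0], [[0.0, 0.0, -0.148], 0]]'

```text
time: 29.92
tool_pos: [0.5776, -0.381, 0.0133]
tool_rot: [-0.001, 0.733, 0.68, -0.0]
contact_force: [0.7, -0.4, 0.4]
gripper_width: 0.898
```

play_rows --deltas '[[[0.0, 0.0, 0.0], 0], [[0.0, 0.0, 0.0], 0], [[0.0, 0.0, 0.0], 0], [[0.0, 0.0, 0.0], 0]]' --grip -1

```text
time: 30.42
tool_pos: [0.5794, -0.3837, 0.0177]
tool_rot: [0.002, 0.733, 0.68, 0.001]
contact_force: [0.8, 1.1, 6.0]
gripper_width: 0.642
```

play_rows --deltas '[[[0.0, 0.0, 0.03], 0], [[0.0, 0.0, 0.08], 0], [[0.0, 0.0, 0.13], 0], [[0.0, 0.02, 0.18], 0], [[0.0, 0.05, 0.23], 0]]'

```text
time: 31.05
tool_pos: [0.5769, -0.3323, 0.2455]
tool_rot: [-0.0, 0.734, 0.679, -0.0]
contact_force: [1.5, -0.1, -1.9]
gripper_width: 0.643
```

play_rows --deltas '[[[0.005, 0.04, 0.03], 0], [[0.01, 0.09, 0.03], 0], [[0.015, 0.14, 0.03], 0], [[0.02, 0.19, 0.03], 0], [[0.025, 0.24, 0.03], 0]]'

```text
time: 31.68
tool_pos: [0.6021, -0.0909, 0.2739]
tool_rot: [-0.0, 0.734, 0.68, -0.0]
contact_force: [0.8, -0.3, -2.3]
gripper_width: 0.645
```

play_rows --deltas '[[[0.005, 0.05, 0.0], 0], [[0.01, 0.1, 0.0], 0], [[0.01, 0.15, 0.0], 0], [[0.01, 0.168, 0.0], 0], [[0.01, 0.168, -0.01], 0]]'

```text
time: 32.3
tool_pos: [0.6128, 0.0761, 0.265]
tool_rot: [0.001, 0.733, 0.68, 0.0]
contact_force: [-0.1, 0.0, -3.1]
gripper_width: 0.644
```

play_rows --deltas '[[[0.0, 0.0, -0.04], 0], [[0.0, 0.0, -0.09], 0], [[0.0, 0.0, -0.14], 0], [[0.0, 0.0, -0.18], 0], [[0.0, 0.0, -0.21], 0]]'

```text
time: 32.92
tool_pos: [0.6109, 0.0734, 0.0511]
tool_rot: [-0.001, 0.734, 0.679, -0.002]
contact_force: [-0.1, -0.1, -2.4]
gripper_width: 0.644
```

play_rows --deltas '[[[0.0, 0.0, -0.008], 0], [[0.0, 0.0, -0.013], 0], [[0.0, 0.0, -0.017], 0], [[0.0, 0.0, -0.018], 0], [[0.0, 0.0, -0.018], 0]]'

```text
time: 33.55
tool_pos: [0.6131, 0.0756, 0.0374]
tool_rot: [0.0, 0.733, 0.68, 0.0]
contact_force: [-0.1, -0.3, -3.6]
gripper_width: 0.641
```

play_rows --deltas '[[[0.0, 0.0, -0.003], 0], [[0.0, 0.0, -0.004], 0], [[0.0, 0.0, -0.004], 0]]'

```text
time: 33.92
tool_pos: [0.6135, 0.0757, 0.0356]
tool_rot: [0.0, 0.733, 0.68, 0.0]
contact_force: [-6.6, -0.9, 10.2]
gripper_width: 0.644
```

play_rows --deltas '[[[0.0, 0.0, 0.0], 0], [[0.0, 0.0, 0.0], 0], [[0.0, 0.0, 0.0], 0]]' --grip 0.65

```text
time: 34.3
tool_pos: [0.6127, 0.0755, 0.0325]
tool_rot: [0.0, 0.733, 0.68, 0.0]
contact_force: [-0.2, -0.7, -0.5]
gripper_width: 0.827
```

play_rows --deltas '[[[0.0, 0.0, 0.03], 0], [[0.0, 0.0, 0.08], 0], [[0.0, 0.0, 0.13], 0], [[0.0, 0.0, 0.19], 0], [[0.0, -0.03, 0.24], 0]]'

```text
time: 34.92
tool_pos: [0.6128, 0.0464, 0.2751]
tool_rot: [0.001, 0.733, 0.681, 0.001]
contact_force: [0.4, -0.6, -0.4]
gripper_width: 0.826
```

play_rows --deltas '[[[-0.01, -0.06, 0.0], 0], [[-0.03, -0.11, 0.0], 0], [[-0.05, -0.16, 0.0], 0], [[-0.07, -0.21, 0.0], 0], [[-0.09, -0.26, 0.0], 0]]' --grip 0.8

```text
time: 35.55
tool_pos: [0.5217, -0.216, 0.2724]
tool_rot: [0.0, 0.733, 0.68, 0.0]
contact_force: [0.9, 0.5, -0.3]
gripper_width: 0.9
```

```bash
python3 - <<'E'
from m import *
for c in ("top","side"):
    im,d,P=cans(c);cv2.imwrite(f"pics/{c}9.png",im)
print(status.state()["tool_pos"])
E
```

```text
top 0.9 [213. 174. 238. 197.] (0.615, 0.077, 0.028) med [0.6138 0.0759 0.083 ] bgr (np.float64(130.0), np.float64(181.0), np.float64(220.0))
top 0.79 [179. 171. 202. 199.] (0.623, 0.176, 0.028) med [0.6214 0.1756 0.0827] bgr (np.float64(129.0), np.float64(179.0), np.float64(218.0))
top 0.51 [406. 243. 414. 255.] (0.432, -0.389, 0.018) med [ 0.4289 -0.3932  0.0649] bgr (np.float64(131.0), np.float64(183.0), np.float64(221.0))
side 0.94 [200. 236. 226. 265.] (0.308, -0.172, 0.03) med [ 0.309  -0.1758  0.0718] bgr (np.float64(191.0), np.float64(72.0), np.float64(142.0))
side 0.85 [303. 150. 318. 170.] (0.619, 0.173, 0.031) med [0.6216 0.1697 0.0802] bgr (np.float64(132.5), np.float64(180.0), np.float64(218.0))
side 0.76 [212. 265. 238. 294.] (0.348, -0.278, 0.028) med [ 0.3479 -0.2796  0.0713] bgr (np.float64(230.0), np.float64(109.0), np.float64(69.0))
side 0.63 [244. 298. 268. 327.] (0.436, -0.38, 0.028) med [ 0.4366 -0.3817  0.0636] bgr (np.float64(129.0), np.float64(179.0), np.float64(217.0))
side 0.41 [262. 155. 268. 173.] (0.466, 0.165, 0.011) med [0.4667 0.167  0.0778] bgr (np.float64(113.5), np.float64(132.5), np.float64(146.0))
[ 0.52231504 -0.21508871  0.27233608]
```

View pics/top9.png

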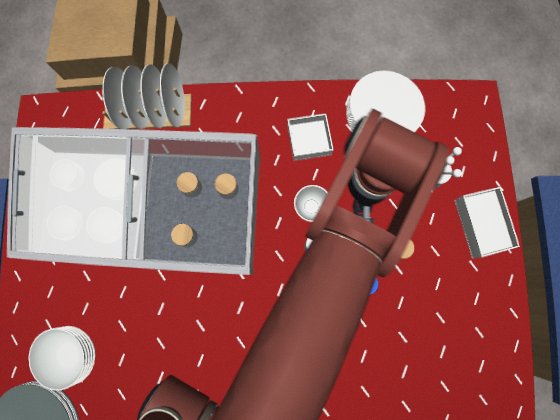

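play_rows --deltas '[[[-0.02, -0.04, 0.0], 0], [[-0.045, -0.09, -0.02], 0], [[-0.07, -0.14, -0.04], 0], [[-0.085, -0.165, -0.08], 0], [[-0.085, -0.165, -0.11], 0]]'

```text
time: 36.38
tool_pos: [0.4373, -0.3796, 0.1607]
tool_rot: [-0.001, 0.734, 0.679, 0.0]
contact_force: [1.0, 0.3, 0.2]
gripper_width: 0.9
```

```bash
python3 m.py side | grep -v "0\.071"; python3 -c "
from h import *
print(status.state()['tool_pos'])"
```

```text
side 0.73 [261. 151. 278. 171.] (0.483, 0.184, 0.03) med [0.4835 0.1802 0.0804] bgr (np.float64(127.0), np.float64(172.0), np.float64(205.0))
side 0.68 [245. 301. 267. 327.] (0.435, -0.381, 0.028) med [ 0.4366 -0.382   0.0636] bgr (np.float64(127.0), np.float64(176.0), np.float64(213.0))
side 0.61 [303. 153. 319. 170.] (0.619, 0.172, 0.029) med [0.6195 0.1702 0.0801] bgr (np.float64(130.0), np.float64(175.0), np.float64(210.0))
[ 0.43638082 -0.37664343  0.15774734]
```

play_rows --deltas '[[[0.001, -0.002, -0.04], 0], [[0.001, -0.002, -0.09], 0], [[0.001, -0.002, -0.13], 0], [[0.001, -0.002, -0.147], 0], [[0.001, -0.002, -0.147], 0]]'

```text
time: 37.1
tool_pos: [0.4392, -0.3809, 0.0157]
tool_rot: [-0.0, 0.733, 0.68, 0.0]
contact_force: [0.2, -1.1, 0.8]
gripper_width: 0.902
```

play_rows --deltas '[[[0.0, 0.0, 0.0], 0], [[0.0, 0.0, 0.0], 0], [[0.0, 0.0, 0.0], 0], [[0.0, 0.0, 0.0], 0]]' --grip -1

```text
time: 37.6
tool_pos: [0.4402, -0.3832, 0.0185]
tool_rot: [0.002, 0.733, 0.68, 0.0]
contact_force: [0.6, 0.2, 7.3]
gripper_width: 0.64
```

play_rows --deltas '[[[0.0, 0.0, 0.03], 0], [[0.0, 0.0, 0.08], 0], [[0.0, 0.0, 0.13], 0], [[0.0, 0.02, 0.18], 0], [[0.0, 0.05, 0.23], 0]]'

```text
time: 38.22
tool_pos: [0.4381, -0.3311, 0.2471]
tool_rot: [0.0, 0.734, 0.679, 0.0]
contact_force: [0.3, -0.9, -2.2]
gripper_width: 0.644
```

play_rows --deltas '[[[0.005, 0.04, 0.03], 0], [[0.01, 0.09, 0.03], 0], [[0.015, 0.14, 0.03], 0], [[0.02, 0.19, 0.03], 0], [[0.025, 0.24, 0.03], 0]]'

```text
time: 38.85
tool_pos: [0.4632, -0.0899, 0.2754]
tool_rot: [0.0, 0.734, 0.68, 0.0]
contact_force: [1.6, -0.5, -2.9]
gripper_width: 0.642
```

play_rows --deltas '[[[0.005, 0.05, 0.0], 0], [[0.01, 0.1, 0.0], 0], [[0.013, 0.15, 0.0], 0], [[0.013, 0.174, 0.0], 0], [[0.013, 0.174, -0.01], 0]]'

```text
time: 39.48
tool_pos: [0.4766, 0.0838, 0.2661]
tool_rot: [0.001, 0.732, 0.681, 0.001]
contact_force: [-0.5, -0.2, -2.0]
gripper_width: 0.642
```

play_rows --deltas '[[[0.0, 0.0, -0.04], 0], [[0.0, 0.0, -0.09], 0], [[0.0, 0.0, -0.14], 0], [[0.0, 0.0, -0.18], 0], [[0.0, 0.0, -0.21], 0]]'

```text
time: 40.1
tool_pos: [0.4749, 0.0813, 0.0527]
tool_rot: [-0.001, 0.734, 0.679, -0.001]
contact_force: [0.8, 0.0, -2.7]
gripper_width: 0.639
```

play_rows --deltas '[[[0.0, 0.0, -0.008], 0], [[0.0, 0.0, -0.013], 0], [[0.0, 0.0, -0.017], 0], [[0.0, 0.0, -0.018], 0], [[0.0, 0.0, -0.018], 0]]'

```text
time: 40.72
tool_pos: [0.4771, 0.0825, 0.0382]
tool_rot: [0.0, 0.733, 0.68, 0.0]
contact_force: [0.3, 0.1, -3.0]
gripper_width: 0.643
```

play_rows --deltas '[[[0.0, 0.0, -0.003], 0], [[0.0, 0.0, -0.004], 0], [[0.0, 0.0, -0.004], 0]]'

```text
time: 41.1
tool_pos: [0.4775, 0.0827, 0.0365]
tool_rot: [0.0, 0.733, 0.68, 0.0]
contact_force: [-8.5, -0.6, 14.4]
gripper_width: 0.642
```

Contact on the mat; release, clear and check.

play_rows --deltas '[[[0.0, 0.0, 0.001], 0], [[0.0, 0.0, 0.001], 0], [[0.0, 0.0, 0.001], 0]]' --grip 0.65

```text
time: 41.48
tool_pos: [0.4766, 0.0825, 0.0345]
tool_rot: [0.0, 0.733, 0.68, 0.0]
contact_force: [0.0, 0.8, -0.9]
gripper_width: 0.824
```

play_rows --deltas '[[[0.0, 0.0, 0.03], 0], [[0.0, 0.0, 0.08], 0], [[0.0, 0.0, 0.13], 0], [[0.0, 0.0, 0.19], 0], [[0.0, -0.03, 0.25], 0]]'

```text
time: 42.1
tool_pos: [0.4764, 0.0551, 0.2823]
tool_rot: [0.0, 0.733, 0.681, 0.0]
contact_force: [1.9, -0.1, 0.6]
gripper_width: 0.829
```

play_rows --deltas '[[[0.0, -0.06, 0.0], 0.18], [[0.0, -0.11, 0.0], 0.36], [[0.0, -0.16, 0.0], 0.54], [[0.0, -0.21, 0.0], 0.72], [[0.0, -0.26, 0.0], 0.9]]'

```text
time: 42.72
tool_pos: [0.4764, -0.2063, 0.2802]
tool_rot: [0.0, 0.377, 0.926, 0.0]
contact_force: [1.0, -0.0, 0.0]
gripper_width: 0.821
```

```bash
python3 - <<'E'
from m import *
for c in ("top","side"):
    im,d,P=cans(c);cv2.imwrite(f"pics/{c}10.png",im)
    n=P[...,:2]-[.562,.3045]; y=-.0775
    R=np.array([[np.cos(y),np.sin(y)],[-np.sin(y),np.cos(y)]]);L=n@R.T;z=P[...,2]-(.149+L[...,0]*.2125)
    b=(z>.038)&(z<.06)&(abs(L[...,0])<.1)&(L[...,1]<.1)&(L[...,1]>-.31)&(d>0);print("bar",b.sum(),np.median(P[b],axis=0),np.median(L[b],axis=0))
print(status.state()["tool_pos"])
E
```

```text
top 0.89 [211. 171. 238. 198.] (0.615, 0.076, 0.028) med [0.6138 0.0761 0.0829] bgr (np.float64(128.0), np.float64(178.0), np.float64(217.0))
top 0.81 [213. 226. 234. 247.] (0.479, 0.086, 0.027) med [0.4784 0.0863 0.0826] bgr (np.float64(129.0), np.float64(179.0), np.float64(218.0))
top 0.6 [171. 222. 200. 248.] (0.486, 0.187, 0.028) med [0.4854 0.1864 0.0827] bgr (np.float64(127.0), np.float64(177.0), np.float64(215.0))
top 0.59 [178. 173. 203. 201.] (0.623, 0.176, 0.028) med [0.6216 0.1754 0.083 ] bgr (np.float64(127.0), np.float64(176.0), np.float64(214.0))
bar 274 [0.5552019  0.28110068 0.19787279] [-0.00489783 -0.02401146]
side 0.94 [214. 266. 234. 297.] (0.348, -0.278, 0.029) med [ 0.3473 -0.2802  0.0713] bgr (np.float64(228.0), np.float64(107.0), np.float64(68.0))
side 0.74 [201. 236. 228. 264.] (0.307, -0.172, 0.03) med [ 0.3091 -0.1742  0.0713] bgr (np.float64(188.0), np.float64(71.0), np.float64(139.0))
side 0.68 [303. 151. 320. 172.] (0.62, 0.172, 0.031) med [0.6193 0.1695 0.0803] bgr (np.float64(128.5), np.float64(174.0), np.float64(208.0))
bar 39 [0.59328715 0.2757424  0.20297767] [ 0.03350011 -0.02667724]
[ 0.47640332 -0.20508626  0.27990887]
```

View pics/top10.png

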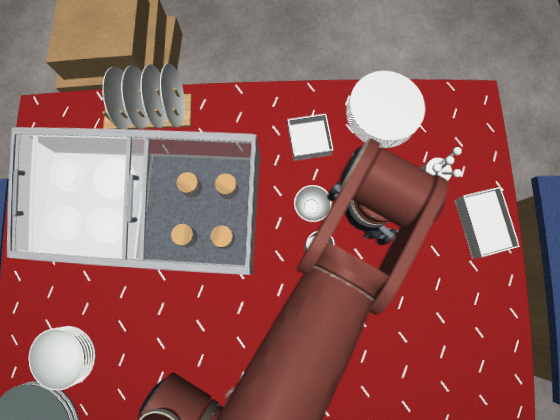

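View pics/side10.png

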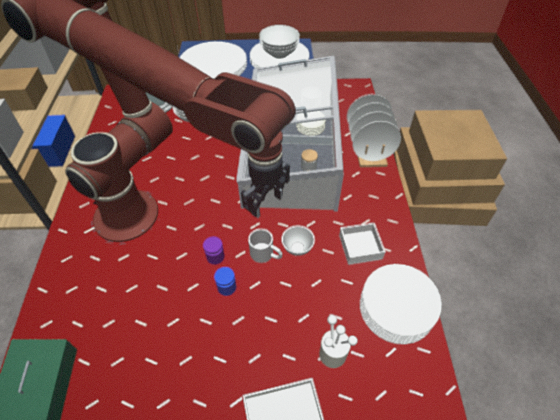

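play_rows --deltas '[[[0.015, 0.05, 0.02], 0.17], [[0.03, 0.11, 0.02], 0.34], [[0.045, 0.17, 0.02], 0.5], [[0.06, 0.23, 0.02], 0.67], [[0.07, 0.29, 0.02], 0.67]]' --grip 0.0

```text
time: 43.55
tool_pos: [0.5462, 0.089, 0.3006]
tool_rot: [0.0, 0.054, 0.999, 0.0]
contact_force: [1.6, -0.2, -0.2]
gripper_width: 0.504
```

play_rows --deltas '[[[0.004, 0.06, 0.0], 0], [[0.008, 0.12, 0.0], 0], [[0.01, 0.17, 0.0], 0], [[0.01, 0.199, 0.0], 0], [[0.01, 0.199, 0.0], 0]]'

```text
time: 44.18
tool_pos: [0.555, 0.2875, 0.3001]
tool_rot: [-0.0, 0.053, 0.999, 0.0]
contact_force: [-0.4, 0.3, 0.8]
gripper_width: 0.502
```

```bash
python3 - <<'E'
from h import *
s=status.state();print(s["tool_pos"],s["tool_rot"])
im,d=grab_frame("side");cv2.imwrite("pics/s11.png",cv2.resize(im[20:230,190:400],None,fx=2.8,fy=2.8))
E
```

```text
[0.55504757 0.28747313 0.30008296] [-4.29531504e-04  5.28802088e-02  9.98600771e-01  5.30304196e-06]
```

View pics/s11.png

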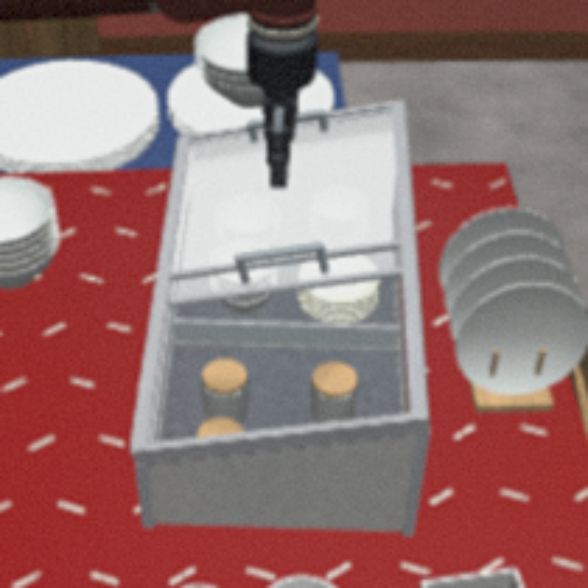

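play_rows --deltas '[[[0.0, -0.004, -0.03], 0.03], [[0.0, -0.004, -0.07], 0.03], [[0.0, -0.004, -0.1], 0.03], [[0.0, -0.004, -0.125], 0.03], [[0.0, -0.004, -0.125], 0.03]]'

```text
time: 44.85
tool_pos: [0.5548, 0.279, 0.1728]
tool_rot: [-0.002, 0.041, 0.999, -0.001]
contact_force: [-1.0, 0.3, 0.6]
gripper_width: 0.499
```

play_rows --deltas '[[[0.0, 0.0, 0.0], 0], [[0.0, 0.0, 0.0], 0], [[0.0, 0.0, 0.0], 0], [[0.0, 0.0, 0.0], 0]]' --grip -1

```text
time: 45.35
tool_pos: [0.5576, 0.281, 0.1777]
tool_rot: [0.001, 0.04, 0.999, 0.001]
contact_force: [-0.8, 1.4, 6.2]
gripper_width: 0.114
```

play_rows --deltas '[[[-0.001, -0.015, 0.0], 0], [[-0.003, -0.04, 0.0], 0], [[-0.005, -0.065, 0.0], 0], [[-0.007, -0.09, 0.0], 0], [[-0.009, -0.115, 0.0], 0]]'

```text
time: 45.98
tool_pos: [0.5485, 0.1659, 0.1777]
tool_rot: [0.002, 0.04, 0.999, 0.001]
contact_force: [-0.7, 4.5, 4.9]
gripper_width: 0.119
```

play_rows --deltas '[[[-0.002, -0.025, 0.0], 0], [[-0.004, -0.05, 0.0], 0], [[-0.006, -0.075, 0.0], 0], [[-0.008, -0.1, 0.0], 0], [[-0.009, -0.115, 0.0], 0]]'

```text
time: 46.6
tool_pos: [0.5394, 0.0501, 0.1777]
tool_rot: [0.001, 0.04, 0.999, 0.001]
contact_force: [-1.0, 4.6, 7.4]
gripper_width: 0.118
```

play_rows --deltas '[[[0.0, -0.004, 0.0], 0], [[0.0, -0.008, 0.0], 0], [[-0.001, -0.012, 0.0], 0], [[-0.001, -0.012, 0.0], 0]]'

```text
time: 47.1
tool_pos: [0.5386, 0.0396, 0.1777]
tool_rot: [0.001, 0.04, 0.999, 0.002]
contact_force: [-0.9, 4.9, 6.4]
gripper_width: 0.115
```

play_rows --deltas '[[[0.0, -0.003, 0.0], 0], [[0.0, -0.006, 0.0], 0], [[0.0, -0.006, 0.0], 0], [[0.0, -0.006, 0.0], 0]]'

```text
time: 47.6
tool_pos: [0.5386, 0.0395, 0.1777]
tool_rot: [0.001, 0.039, 0.999, 0.008]
contact_force: [0.3, 25.1, 7.7]
gripper_width: 0.115
```

play_rows --deltas '[[[0.0, 0.006, 0.0], 0], [[0.0, 0.006, 0.0], 0], [[0.0, 0.006, 0.0], 0]]' --grip 0.0

```text
time: 47.98
tool_pos: [0.5375, 0.0378, 0.1752]
tool_rot: [-0.0, 0.04, 0.999, -0.0]
contact_force: [0.1, -1.0, 0.1]
gripper_width: 0.502
```

play_rows --deltas '[[[0.0, 0.0, 0.03], 0], [[0.0, 0.0, 0.08], 0], [[0.0, 0.0, 0.13], 0], [[-0.03, -0.03, 0.14], 0], [[-0.06, -0.07, 0.14], 0]]'

```text
time: 48.6
tool_pos: [0.4776, -0.0327, 0.3173]
tool_rot: [0.001, 0.039, 0.999, -0.001]
contact_force: [0.3, -0.6, 0.1]
gripper_width: 0.498
```

play_rows --deltas '[[[-0.02, -0.05, 0.0], 0], [[-0.04, -0.1, 0.0], 0], [[-0.06, -0.15, 0.0], 0], [[-0.06, -0.18, 0.0], 0], [[-0.06, -0.2, 0.0], 0]]'

```text
time: 49.22
tool_pos: [0.417, -0.2334, 0.3153]
tool_rot: [-0.0, 0.041, 0.999, -0.0]
contact_force: [-0.2, 1.0, -0.9]
gripper_width: 0.493
```

```bash
python3 - <<'E'
from m import *
for c in ("top","side"):
    im,d,P=cans(c)
    n=P[...,:2]-[.562,.3045]; y=-.0775
    R=np.array([[np.cos(y),np.sin(y)],[-np.sin(y),np.cos(y)]]);L=n@R.T;z=P[...,2]-(.149+L[...,0]*.2125)
    b=(z>.038)&(z<.06)&(abs(L[...,0])<.1)&(L[...,1]<.1)&(L[...,1]>-.31)&(d>0);print("bar",b.sum(),np.median(P[b],axis=0),np.median(L[b],axis=0))
    for nme in("mug_center","rice_bowl_center","square_dish_center","spoon_cup_center"):
        for r in outline_of(c,nme)[:1]:
            Q=P[r["region"]&(d>0)];print(c,nme,round(r["confidence"],2),np.percentile(Q,[2,98],axis=0).round(3).tolist())
    if c=="top": cv2.imwrite("pics/t12.png",cv2.resize(im[115:285,0:270],None,fx=2.9,fy=2.9))
    else: cv2.imwrite("pics/s12.png",im)
s=status.state();print(s["tool_pos"],s["contact_force"],s["time"])
E
```

```text
top 0.76 [355. 270. 378. 298.] (0.352, -0.277, 0.028) med [ 0.3518 -0.2759  0.0718] bgr (np.float64(220.0), np.float64(112.0), np.float64(61.0))
bar 260 [0.53769138 0.03943348 0.19867109] [-0.00364422 -0.26610271]
top mug_center 0.8 [[0.419, -0.195, 0.002], [0.502, -0.127, 0.08]]
top rice_bowl_center 0.75 [[0.52, -0.195, 0.001], [0.61, -0.104, 0.055]]
top square_dish_center 0.64 [[0.701, -0.209, 0.0], [0.816, -0.094, 0.044]]
top spoon_cup_center 0.9 [[0.6, -0.517, 0.007], [0.669, -0.442, 0.171]]
side 0.98 [201. 235. 225. 266.] (0.308, -0.173, 0.029) med [ 0.3072 -0.1763  0.0716] bgr (np.float64(188.0), np.float64(71.0), np.float64(138.0))
side 0.69 [215. 268. 236. 297.] (0.348, -0.279, 0.028) med [ 0.3474 -0.2806  0.0713] bgr (np.float64(227.0), np.float64(107.0), np.float64(68.0))
bar 147 [0.53554359 0.033887   0.19552507] [-0.00553707 -0.27185342]
side mug_center 0.87 [[0.419, -0.199, -0.001], [0.5, -0.112, 0.08]]
side rice_bowl_center 0.8 [[0.517, -0.196, 0.002], [0.605, -0.107, 0.054]]
side square_dish_center 0.86 [[0.699, -0.214, -0.001], [0.813, -0.096, 0.044]]
side spoon_cup_center 0.76 [[0.6, -0.521, 0.013], [0.665, -0.452, 0.169]]
[ 0.41779474 -0.23116923  0.31555736] [-0.4990219   0.18647878 -0.33457494] 49.825
```

View pics/t12.png

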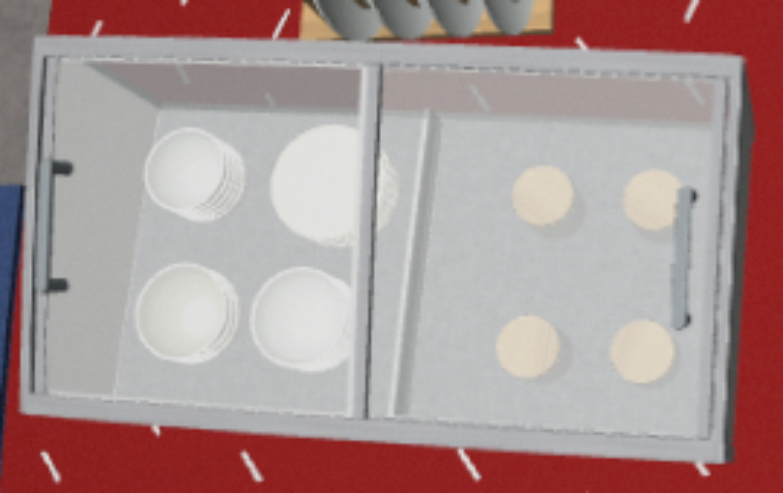

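View pics/s12.png

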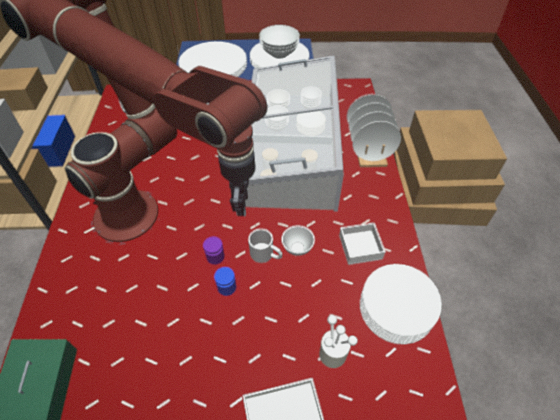

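```bash
python3 -c "
from plant import ticket
print(ticket.job_done())"
```

```text
the job is handed in; nothing more can be done
None
```

All four wooden-lidded canisters are in the right half of the showcase, and the right door is shut over them. I handed the job in at about 50 s on the robot's clock; it reports no verdict.

**What I did:**
- Slid the right door open by its pull bar until it hit its stop.
- Pressed each lid with 20–29 N. The tops came down from about 70 mm to about 64 mm.
- Moved the canisters one at a time and let go only after each touched the mat. They stand in a 2 × 2 grid.
- Slid the door shut until it hit its stop, then moved the arm clear.

**Last checks:**
- **Canisters:** with the door still open, the top camera put all four lids at about 82.5 mm, which is the mat plus a closed canister. They stood upright and were inside the limits. With the door shut, all four still show standing through the pane. I could not re-measure their heights through it.
- **Right door:** the arm's travel between the two stops was 245 mm, which matches a fully shut door. The top camera's bar readings gave about 242 mm, roughly 3 mm less. That is within camera noise and inside the 6 mm limit.
- **Left door:** it looks shut and unmoved in the pictures; I did not measure it.
- **Tableware and look-alikes:** the mug, bowl, dish and spoon cup match their starting positions within camera noise. The blue and purple look-alikes are also where they were.
- **Robot:** it ended clear of everything, with contact forces near zero.

The two cameras disagreed by 2–5 mm in x and y throughout. I used averages of the two, and all grasps and placements worked with them. No canister was seen to be knocked aside.

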